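Lock away the rejected spout inserts

TASK

Sort the inspected spout inserts: unlock the red reject box with the square T-key from its stand, open the lid until it stands up, put every insert with a red seal inside, and stand every insert with a green seal upright in a nest of its own in the green tray. Then shut the lid, lock it with the key by turning back as far as it goes, and put the key back upright in its stand. Leave the oiler and the roll of tape alone.

Things in the scene. Friction and masses are not known exactly. Their poses are not given: they have to be found in the camera images.
- square_key: Loose T-handled square key, 80 mm high, about 90 g, upright in the stand. Origin: centre of the blade's lower end, z up along it. Steel blade 12 mm square (sides along x and y), z = 0 to 26 mm, tip tapered over 3 mm; round shank above (17 mm at most); black cross handle along x, z = 66 to 80 mm: 60 mm long, 12 mm thick in y (take it across that). The blade fits in any quarter turn.
- key_tip (a point): Centre of the lower end of the key's blade (the same point and axes as the key's origin).
- stand_hole (a point): Centre of the mouth of the key stand's hole, 26 mm above the bench. The stand is a fixed black block 36 x 36 x 26 mm with a square hole 16 mm wide and 22 mm deep; x and y lie along the hole's sides, z up.
- socket (a point): Centre of the mouth of the lock's square socket in the box lid near its front left corner (the robot's left), 74 mm above the bench when the lid is shut: 14 mm wide, 15 mm deep, in a brass plug whose face lies 2.5 mm below the top of a 40 mm square steel plate (round opening 21 mm) on the lid. The axes turn with the plug: x and y lie along the socket's sides, z is up out of the socket.
- cam_lock (a joint): Turn of the lock plug, rad, between stops: 0 = locked (a tongue under the lid reaches beneath a catch on the front wall), 1.35 = unlocked; grows anticlockwise seen from above. The tongue is clear of the catch above 1.0. It stays where it is left (0.05 N m of friction). The key has up to 0.19 rad of play either way in the socket, so turn the key that much further.
- reject_lid (a joint): Opening of the reject box's lid, rad: 0 = shut, 1.57 = upright, 1.75 = stop. Hinge along the back edge. It stays where it is left (stiff hinge, about 0.5 N m; some 5 N at the handle). It cannot be opened while locked, and cannot be shut while the tongue is out.
- lid_handle (a point): Middle of the lid's steel bar handle, a round bar of about 10 mm and 72 mm long parallel to the hinge, 35 mm off the lid's top face and 140 mm from the hinge line (38 mm above it when shut). Axes of the lid: x from the handle towards the hinge, y along the bar, z out of the lid (up when shut). The lid reaches 23 mm beyond the bar.
- lid_hinge (a point): Middle of the hinge line at the back top edge of the box, 70 mm above the bench; y lies along the hinge, and the lid opens by turning about y. Axes turn with the lid.
- reject_box: Fixed red steel box, 160 mm deep (x) x 170 mm wide (y) x 70 mm high, walls 3 mm, floor 4 mm; origin at the centre of its underside, front (lock and handle) towards -x, hinge at +x. Centre of the lock 50 mm before the box's centre and 58 mm to its left (-x, +y). The lock stands 27 mm out of the underside of the lid.
- box_in (a point): Centre of the reject box's inner floor (154 x 164 mm), 4 mm above the bench. With the lid upright the opening is free but for a small catch (10 mm deep) inside the front wall below the lock. Inserts may be let fall a few centimetres.
- pass_tray: Fixed green plate 136 x 136 x 16 mm with four round nests, 58 mm wide and 5 mm deep, their centres 66 mm apart; origin at the centre of its underside. The weld press's head overhangs the bench behind it: from x = 0.52 on and y = -0.45 to -0.21 the space more than 0.5 m above the bench is taken (0.15 m from x = 0.59 on): keep arm and wrist out of it.
- red_1: white moulded spout insert, round: flange 51 mm across and 4 mm thick at the bottom, barrel 42 mm across above it, 27 mm high in all; mass about 30 g; origin at the centre of its underside, z up through the barrel. A round RED inspection seal (37 mm) is stuck over its mouth: a reject. Always present.
- red_2: white moulded spout insert, round: flange 51 mm across and 4 mm thick at the bottom, barrel 42 mm across above it, 27 mm high in all; mass about 30 g; origin at the centre of its underside, z up through the barrel. A round RED inspection seal (37 mm) is stuck over its mouth: a reject. Absent in some runs.
- green_1: white moulded spout insert, round: flange 51 mm across and 4 mm thick at the bottom, barrel 42 mm across above it, 27 mm high in all; mass about 30 g; origin at the centre of its underside, z up through the barrel. A round GREEN inspection seal (37 mm) is stuck over its mouth: passed. Absent in some runs.
- green_2: white moulded spout insert, round: flange 51 mm across and 4 mm thick at the bottom, barrel 42 mm across above it, 27 mm high in all; mass about 30 g; origin at the centre of its underside, z up through the barrel. A round GREEN inspection seal (37 mm) is stuck over its mouth: passed. Absent in some runs.
- nest_0 (a point): Centre of the floor of one nest of the green tray, 11 mm above the bench.
- nest_1 (a point): Centre of the floor of one nest of the green tray, 11 mm above the bench.
- nest_2 (a point): Centre of the floor of one nest of the green tray, 11 mm above the bench.
- nest_3 (a point): Centre of the floor of one nest of the green tray, 11 mm above the bench.
- parts_drawers: Fixed blue and grey drawer cabinet behind the inserts and left of the box, 125 mm deep x 200 mm wide x 110 mm high (handles in the middle, 44 mm wide, 11 mm further out); origin at the centre of its underside, front towards -x, 57 mm before the origin. Keep the hand clear of it.
- oiler: Bystander: yellow oil bottle with a red spout, 36 mm across, 98 mm high, behind the box; leave it alone.
- masking_tape: Bystander: roll of cream tape, 104 mm across, 25 mm high, to the right of the green tray; leave it alone.
Things that resemble listed ones, but are neither listed nor needed, are in the scene too. Leave any purple look-alike of the red_2 alone.

How it is judged (in metres and radians):
On the way, in this order (a step that is already met when the one before it is completed fails the run):
1. the lock is turned open with the key in its socket (value of joint cam_lock above 1.05 rad and horizontal distance between key_tip and socket below 0.006 m and z of key_tip in the frame of socket below -0.008 m), for 0.1 s.
2. the lid stands open (value of joint reject_lid above 1.2 rad), for 0.2 s.
3. every red-sealed insert is inside the open box (x of red_1 in the frame of reject_box between -0.075 and 0.075 m and y of red_1 in the frame of reject_box between -0.08 and 0.08 m and z of red_1 in the frame of reject_box between 0 and 0.055 m and x of red_2 in the frame of reject_box between -0.075 and 0.075 m and y of red_2 in the frame of reject_box between -0.08 and 0.08 m and z of red_2 in the frame of reject_box between 0 and 0.055 m and value of joint reject_lid above 1 rad), for 0.2 s.
4. the lid is shut with the rejects inside (x of red_1 in the frame of reject_box between -0.075 and 0.075 m and y of red_1 in the frame of reject_box between -0.08 and 0.08 m and z of red_1 in the frame of reject_box between 0 and 0.055 m and x of red_2 in the frame of reject_box between -0.075 and 0.075 m and y of red_2 in the frame of reject_box between -0.08 and 0.08 m and z of red_2 in the frame of reject_box between 0 and 0.055 m and value of joint reject_lid below 0.05 rad), for 0.2 s.
5. the lid is locked with the key in the socket (value of joint reject_lid below 0.05 rad and value of joint cam_lock below 0.25 rad and horizontal distance between key_tip and socket below 0.006 m and z of key_tip in the frame of socket below -0.008 m), for 0.1 s.
At the end, for the whole second after the job is handed in: Red-sealed inserts inside the box; lid shut (< 0.05 rad) and locked (plug < 0.25 rad); each green-sealed insert upright (0.12 rad) on the floor of a nest (within 10 mm of its centre); key in its stand (blade 15 mm or more down, tilt < 0.2 rad); all at rest (all of step 4 and value of joint cam_lock below 0.25 rad and (horizontal distance between green_1 and nest_0 below 0.01 m or horizontal distance between green_1 and nest_1 below 0.01 m or horizontal distance between green_1 and nest_2 below 0.01 m or horizontal distance between green_1 and nest_3 below 0.01 m) and z of each of green_1, green_2 in the frame of pass_tray below 0.014 m and angle between each of green_1, green_2's own z axis and vertical below 0.12 rad and linear speed of each of green_1, green_2, square_key below 0.02 m/s and (horizontal distance between green_2 and nest_0 below 0.01 m or horizontal distance between green_2 and nest_1 below 0.01 m or horizontal distance between green_2 and nest_2 below 0.01 m or horizontal distance between green_2 and nest_3 below 0.01 m) and horizontal distance between key_tip and stand_hole below 0.008 m and z of key_tip in the frame of stand_hole below -0.015 m and angle between square_key's own z axis and vertical below 0.2 rad); the robot touches nothing.
It fails at once if the oiler is shoved or knocked over (distance of oiler from where it was at the start of the episode above 0.03 m or angle between oiler's own z axis and vertical above 0.5 rad).
It fails at once if the roll of tape is shoved aside (distance of masking_tape from where it was at the start of the episode above 0.05 m).
Of red_2, green_1, green_2 only 2 to 3 are there at a start; the rules pass over those that are not, and their reading is None.
At some moment in a run one of red_1, red_2, green_1, green_2 may be knocked a few centimetres aside while the robot is not near it.
It also fails if it takes over 210 s, if anything falls off the work surface, if the arm or the gripper's body presses on something with over 40 N, if the wrist force passes 120 N, or if a joint passes its speed limit or range.

ROBOT

A 6-joint arm with a two-finger parallel gripper is mounted at the origin on a cart in front of the work surface, level with it; the furniture and walls round the work are solid. World frame = base frame: x ahead of the robot, y to its left, z up, the work surface at z = 0. Lengths are in m, angles in degrees, forces in N, time in s.
With the tool pointing down it reaches from about 0.375 to 0.9 m from the base axis. Payload 3.1 kg.
Tool frame: the origin (TCP) lies at the very end of the fingers, on their centre line; the grasp point (between the pads) lies 19 mm behind it; z points along the fingers, y is the line along which they close (so a half turn about z gives the same grasp; the last joint's range is limited). The gripper opens to 87 mm and grips with 3 to 60 N. Pads are 19 mm wide; open, the fingers measure 117 mm over their backs; the gripper's body (75 mm by 190 mm) begins 51 mm behind the grasp point.
Start: joints at [-81.79, 30.224, 82.088, -0, 67.689, -10.227], TCP at [0.198, -0.593, 0.223] pointing down, gripper open.
Joint ranges: [-176.69, 176.69], [-43.24, 126.21], [12.49, 139.97], [-82, 262], [0, 151.66], [-163.58, 163.58]. Speed limits (degrees/s): [159.86, 159.86, 180, 180, 180, 180].

INTERFACE

Orientations are given as a 3x3 rotation matrix whose columns are the frame's x, y, z axes.
In Python, from rig import * gives the robot as it stands.
- The arm moves only by the tool jog_arm, never from a script. Its arguments are lists of equal length, an entry for each row: "delta_pos": the shift along the world's x, y, z in cm, a list of three; "turn": the turn about the world's z in degrees; "grip": the closure, from 0 (fully open) to 1 (shut). In form: {"delta_pos": [[x, y, z], ...], "turn": [turn, ...], "grip": [grip, ...]}. A call has 1 to 12 rows; each row is the pose to reach, as a shift and turn from the pose commanded when the call began; what a row does not reach only later rows make up. A row lasts 1/8 s, in which the tool goes at most 62.5 mm and 10.7 degrees, less where a joint would pass 70% of its speed; a pose out of reach is approached as far as the arm can. A call with a gripper value outside its range is refused whole. The fingers move at their own pace and stop on an object; the grip force is fixed at half the most. Time passes only in rows, so rows that repeat a pose let the fingers close. It gives the time, the measured TCP pose, the force, the opening and the grip force at its end, in the units of the state.
- read_state(): the state, without advancing time (a new reading comes with each control period).
- capture(name): name is "side" or "top" or "wrist"; returns a dict with "color" (384x512x3 uint8, blue, green, red), "fovy" (degrees; the focal length in pixels is half the picture's height over the tangent of half this angle, whatever the lens; pixels are square), "cx", "cy" (the principal point, pixels), "k1" (the pictures are not rectified: a ray, as slopes to the right and down, at radius r is drawn at 1 + k1 r^2 times it, then the intrinsics apply), "camera_from_world" (4x4, takes a point from world to camera coordinates). Camera axes: x right, y up, looking along -z (the intrinsics and any distortion apply to the point x, -y, -z); pixel columns grow to the right and rows downward; lengths in m; the calibration is good to about 2 mm. A picture is of the moment at which its call begins. There is no depth.
- hand_in(): hands the job in; it is judged then, once.
The state is a dict: "time_s": time; "joint_positions": joint angles; "qvel": joint speeds; "tau": joint torques, N m; "position": TCP position; "tcp_rot": TCP orientation; "force": force on the tool from outside, world axes, zero at the start; "moment": the same for the moment, N m; "opening": opening from 0.0 (shut) to 1.0 (fully open); "grasp_force": force on a finger pad.
Only numpy, scipy, OpenCV 4.12 (cv2) and the standard library are available. Lean on these libraries where they do the work, as an engineer would, in place of code of your own. Each camera call takes 0.05 s, during which the arm holds its last target. There are 200 camera calls.

## Working session

There is one attempt and no reset: what is moved stays moved. The work goes in short steps, Python scripts to look and compute and a tool call to move; the robot and the scene stay as the last step left them, time stands still between calls to the robot, and variables do not carry over. Pictures are saved under pics/ and viewed, at most 14 in all, crops included, and the job is handed in when it is done.

Besides the shell and the picture viewer there is one more tool, called by a JSON object that holds its "name" and its "arguments". jog_arm: Moves the arm, as the interface text tells. Its arguments: {"type":"object","properties":{"delta_pos":{"type":"array"},"turn":{"type":"array"},"grip":{"type":"array"}},"required":["delta_pos","turn","grip"]}

```bash
ls; mkdir -p pics; cat > h.py <<'E'
from rig import *
import numpy as np, cv2
def K(c):
    f=c["color"].shape[0]/2/np.tan(np.radians(c["fovy"])/2)
    return np.array([[f,0,c["cx"]],[0,f,c["cy"]],[0,0,1.]]),np.array([c["k1"],0,0,0,0.])
def ray(c,uv):
    k,d=K(c); p=cv2.undistortPoints(np.array(uv,float).reshape(-1,1,2),k,d,).reshape(-1,2)
    T=np.array(c["camera_from_world"]); R=T[:3,:3]; o=-R.T@T[:3,3]
    v=np.c_[p[:,0],-p[:,1],-np.ones(len(p))]@R
    return o,v
def on(c,uv,z):
    o,v=ray(c,uv); return o+v*((z-o[2])/v[:,2])[:,None]
def proj(c,P):
    k,d=K(c);T=np.array(c["camera_from_world"]);q=np.atleast_2d(P)@T[:3,:3].T+T[:3,3]
    return cv2.projectPoints(q*[1,-1,-1],np.zeros(3),np.zeros(3),k,d)[0].reshape(-1,2)
E
python3 - <<'E'
from h import *
import pickle
for n in ("top","side"):
    c=capture(n); pickle.dump(c,open(n+".pkl","wb"))
    cv2.imwrite(f"pics/{n}0.png",cv2.resize(c["color"],(800,600),interpolation=cv2.INTER_CUBIC))
    T=np.array(c["camera_from_world"]);print(n,c["fovy"],c["k1"],-T[:3,:3].T@T[:3,3])
print(read_state())
E
```

```text
pics
top 42.59974353549096 -0.1909906865021312 [ 0.52799523 -0.18726879  1.67565375]
side 42.42213982151515 0.04680767018387508 [-0.13553297  0.84356382  0.71724438]
{'time_s': 0.1, 'joint_positions': array([-8.17897025e+01,  3.02733719e+01,  8.21483705e+01, -1.05580578e-03,
        6.76885783e+01, -1.02267255e+01]), 'qvel': array([ 0.10014125, -0.19536555, -0.02446441,  0.01584795,  0.07430795,
        0.06672601]), 'tau': array([-5.93239729e-04, -4.40985811e+01, -1.77151161e+01,  6.35828963e-02,
        5.33889164e-02, -3.70081284e-05]), 'position': array([ 0.19759852, -0.59225785,  0.22167609]), 'tcp_rot': array([[ 9.48669680e-01,  3.16268484e-01, -2.91841472e-04],
       [ 3.16268452e-01, -9.48667826e-01,  1.90328835e-03],
       [ 3.25089506e-04, -1.89789220e-03, -9.99998146e-01]]), 'force': array([-0.93219915,  0.12296649, -0.56374315]), 'moment': array([ 0.02257238, -0.01964159,  0.01836362]), 'grasp_force': 0.0, 'opening': 0.9982178065247572}
```

View pics/top0.png

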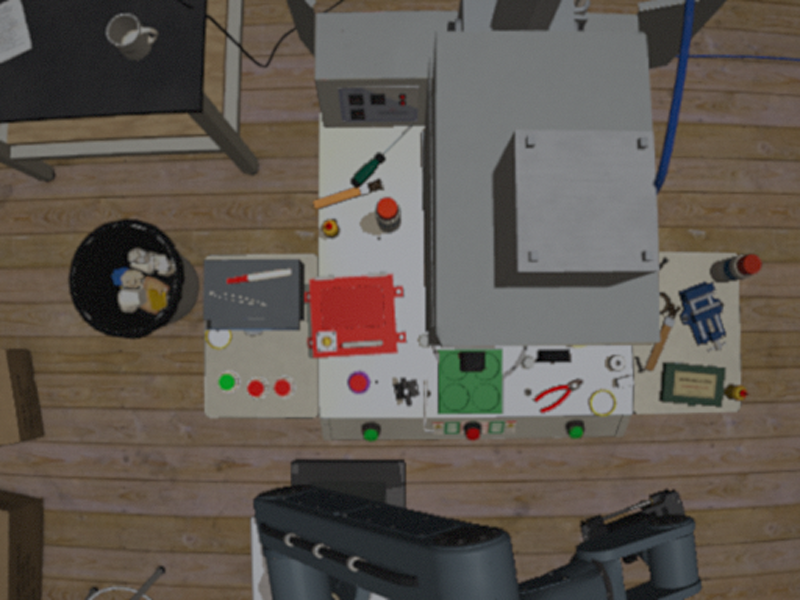

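View pics/side0.png

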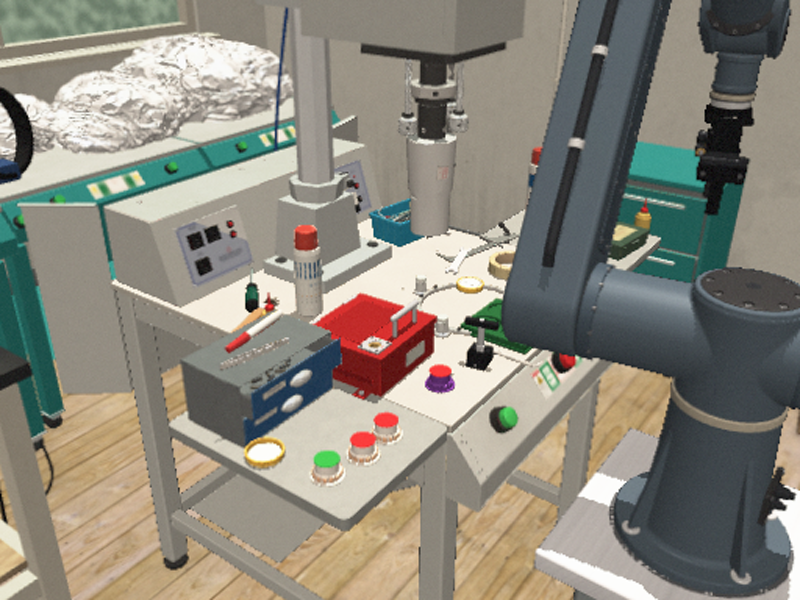

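The top view (800x600 px) shows four candidates:
- Green-sealed white insert at (227,381).
- Red-sealed white inserts at (256,388) and (283,387). These are red_1 and red_2.
- Red-sealed purple insert at (358,382). This is the look-alike, so I leave it alone.

The other items are the key stand at about (405,390), the lock at (326,341), the lid bar at (362,344) and the tray at (470,380). I'll measure these and confirm in one enlarged crop.

```bash
python3 - <<'E'
from h import *
import pickle
c=pickle.load(open("top.pkl","rb")); s=pickle.load(open("side.pkl","rb"))
im=c["color"]
cr=im[165:275,130:340]; cv2.imwrite("pics/cropT.png",cv2.resize(cr,(798,418),interpolation=cv2.INTER_CUBIC))
cs=s["color"][180:320,180:340]; cv2.imwrite("pics/cropS.png",cv2.resize(cs,(685,600),interpolation=cv2.INTER_CUBIC))
def blobs(c,name,lo,hi,z,amin=15):
    h=cv2.cvtColor(c["color"],cv2.COLOR_BGR2HSV); m=cv2.inRange(h,lo,hi)
    n,l,st,ce=cv2.connectedComponentsWithStats(m)
    for i in range(1,n):
        if st[i,4]>=amin:
            print(name,st[i],ce[i].round(1),on(c,ce[i],z).round(4)[0])
for nm,cc in (("top",c),("side",s)):
    h=cv2.cvtColor(cc["color"],cv2.COLOR_BGR2HSV)
    blobs(cc,nm+" red",(0,170,80),(4,255,255),.027,30)
    blobs(cc,nm+" grn",(50,150,50),(75,255,255),.027,30)
h=cv2.cvtColor(im,cv2.COLOR_BGR2HSV)
def quad(m,z,nm):
    cn=max(cv2.findContours(m,0,1)[0],key=cv2.contourArea); r=cv2.minAreaRect(cn)
    P=on(c,cv2.boxPoints(r),z); print(nm,r,P.round(4).tolist(),P.mean(0).round(4))
m=cv2.inRange(h,(50,80,30),(75,255,255)); m[:220]=0;m[268:]=0;m[:,:275]=0;m[:,330:]=0
quad(cv2.morphologyEx(m,cv2.MORPH_CLOSE,np.ones((9,9))),.016,"tray")
m=cv2.inRange(h,(0,150,60),(6,255,255))|cv2.inRange(h,(174,150,60),(180,255,255)); m[:170]=0;m[232:]=0;m[:,:190]=0;m[:,265:]=0
quad(cv2.morphologyEx(m,cv2.MORPH_OPEN,np.ones((13,13))),.072,"lid")
E
```

```text
top red [476 163  11  12  79] [480.9 168.6] [ 0.702  -0.9632  0.027 ]
top red [146 177  12   4  36] [151.7 178.6] [0.6726 0.179  0.027 ]
top red [ 198  177   57   51 2181] [226.6 199.5] [ 0.6001 -0.0761  0.027 ]
top red [225 241   9   8  56] [228.8 244.6] [ 0.4489 -0.0829  0.027 ]
top red [159 244   9  10  65] [163.1 248. ] [0.4375 0.1392 0.027 ]
top red [176 244   9   9  66] [180.1 247.9] [0.4381 0.0811 0.027 ]
top red [343 247  22  16  57] [354.4 252.8] [ 0.4179 -0.5046  0.027 ]
top red [299 274   8   8  41] [302.4 277.3] [ 0.3381 -0.3286  0.027 ]
top grn [140 240  10   9  69] [144.7 244.2] [0.4503 0.2025 0.027 ]
top grn [364 273   9   7  50] [368.4 276.1] [ 0.3385 -0.552   0.027 ]
top grn [233 275   9   7  54] [236.9 277.9] [ 0.3375 -0.1097  0.027 ]
side red [341  95   5  10  31] [343.1  99.3] [ 0.8895 -1.2993  0.027 ]
side red [189 144  13  16 171] [194.5 152. ] [ 1.0186 -0.3784  0.027 ]
side red [ 202  188   77   67 2562] [240.  218.5] [ 0.5932 -0.0955  0.027 ]
side red [145 213  15  13  70] [151.9 218.9] [0.7876 0.0505 0.027 ]
side red [358 226  10   9  54] [362.5 230.1] [ 0.2942 -0.2407  0.027 ]
side red [275 234  14   7  71] [281.3 236.9] [ 0.4488 -0.0838  0.027 ]
side red [240 265  15   8  99] [246.6 268.5] [0.4387 0.0801 0.027 ]
side red [224 277  16   9 116] [231.8 281. ] [0.4373 0.1381 0.027 ]
side grn [320 261  11  12  90] [324.8 266.5] [ 0.295 -0.036  0.027]
side grn [201 289  16  10 123] [208.6 293.5] [0.4505 0.2027 0.027 ]
tray ((300.5, 244.0), (40.0, 39.0), 90.0) [[0.5168, -0.2585, 0.016], [0.5158, -0.3902, 0.016], [0.3809, -0.3892, 0.016], [0.3822, -0.2576, 0.016]] [ 0.4489 -0.3239  0.016 ]
lid ((225.0, 197.5), (39.0, 52.0), 90.0) [[0.6691, 0.0114, 0.072], [0.6679, -0.1592, 0.072], [0.5405, -0.1586, 0.072], [0.5413, 0.0113, 0.072]] [ 0.6047 -0.0738  0.072 ]
```

View pics/cropT.png

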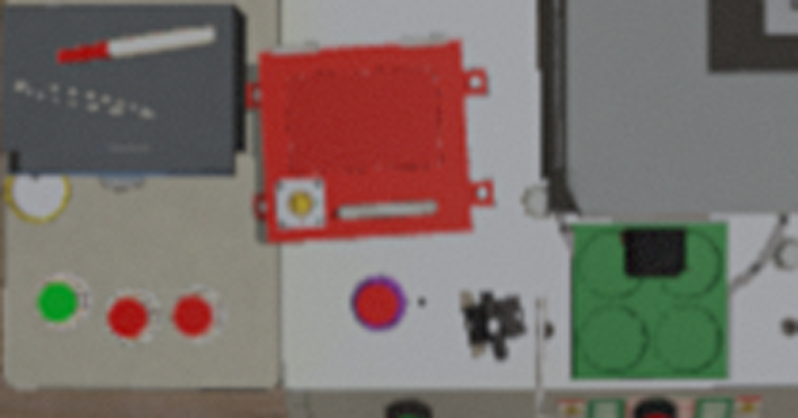

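View pics/cropS.png

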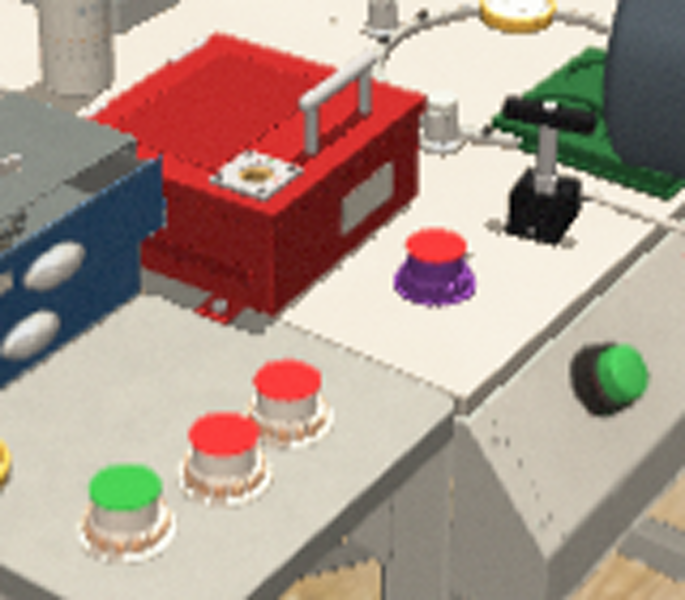

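The crops confirm white bodies under the two red seals and the green one. The look-alike at crop (378,303) is purple. In the side crop the key's black handle runs from (505,105) to (595,122) and the stand sits at (545,205). Next I triangulate the key and the lock.

```bash
python3 - <<'E'
from h import *
import pickle
c=pickle.load(open("top.pkl","rb")); s=pickle.load(open("side.pkl","rb"))
S=lambda x,y:(180+x/4.28,180+y/4.28)
Tp=lambda x,y:(130+x/3.8,165+y/3.8)
print("handle side z.078",on(s,[S(505,105),S(595,122),S(548,112)],.076).round(4))
print("stand side top z.026",on(s,[S(512,187),S(545,203),S(580,190),S(547,172)],.026).round(4))
print("stand/handle top", on(c,[Tp(495,322)],.05).round(4), on(c,[Tp(462,300),Tp(525,322)],.076).round(4))
print("lid corners",on(c,[Tp(262,55),Tp(460,40),Tp(470,228),Tp(268,243)],.072).round(4))
print("socket",on(c,[Tp(301,203)],.073).round(4),on(s,[S(257,175)],.073).round(4))
print("bar",on(c,[Tp(338,212),Tp(436,207)],.108).round(4),on(s,[S(305,103),S(378,58)],.108).round(4))
print("tray corners",on(c,[Tp(573,223),Tp(727,223),Tp(727,378),Tp(573,377)],.016).round(4))
print("nests",on(c,[Tp(613,340),Tp(688,340)],.013).round(4))
E
```

```text
handle side z.078 [[ 0.4607 -0.1819  0.076 ]
 [ 0.4039 -0.1963  0.076 ]
 [ 0.4341 -0.1901  0.076 ]]
stand side top z.026 [[ 0.4463 -0.1711  0.026 ]
 [ 0.4195 -0.1666  0.026 ]
 [ 0.4097 -0.1936  0.026 ]
 [ 0.4381 -0.2007  0.026 ]]
stand/handle top [[ 0.4327 -0.1881  0.05  ]] [[ 0.4531 -0.1601  0.076 ]
 [ 0.434  -0.2137  0.076 ]]
lid corners [[ 0.6643  0.0115  0.072 ]
 [ 0.676  -0.1595  0.072 ]
 [ 0.5145 -0.1672  0.072 ]
 [ 0.5023  0.0064  0.072 ]]
socket [[ 0.5365 -0.0223  0.073 ]] [[ 0.537  -0.0233  0.073 ]]
bar [[ 0.5287 -0.057   0.108 ]
 [ 0.5325 -0.1393  0.108 ]] [[ 0.5292 -0.0612  0.108 ]
 [ 0.5274 -0.1362  0.108 ]]
tray corners [[ 0.5179 -0.2578  0.016 ]
 [ 0.5168 -0.3947  0.016 ]
 [ 0.3793 -0.3936  0.016 ]
 [ 0.3815 -0.2569  0.016 ]]
nests [[ 0.4138 -0.2927  0.013 ]
 [ 0.4132 -0.3594  0.013 ]]
```

{"name": "jog_arm", "arguments": {"delta_pos": [[4,7,3],[8,14,5],[12,22,6],[16,28,6],[20,35,6],[20,38,6],[20,39,6],[20,39,6]], "turn": [5,10,15,18,18,18,18,18], "grip": [0,0,0,0,0,0,0,0]}}

```text
time_s: 1.1
position: [0.3977, -0.199, 0.2823]
tcp_rot: [[0.801, 0.598, -0.001], [0.598, -0.801, 0.002], [0.0, -0.002, -1.0]]
force: [-0.0, -1.8, 0.5]
opening: 1.0
grasp_force: 0.0
```

```bash
python3 - <<'E'
from h import *
import pickle
c=capture("wrist"); pickle.dump(c,open("w1.pkl","wb"))
cv2.imwrite("pics/w1.png",cv2.resize(c["color"],(800,600)))
T=np.array(c["camera_from_world"]);print(c["fovy"],c["k1"],-T[:3,:3].T@T[:3,3])
E
```

```text
67.03448308791141 -0.06806625049051357 [ 0.45441878 -0.15630274  0.44402886]
```

View pics/w1.png

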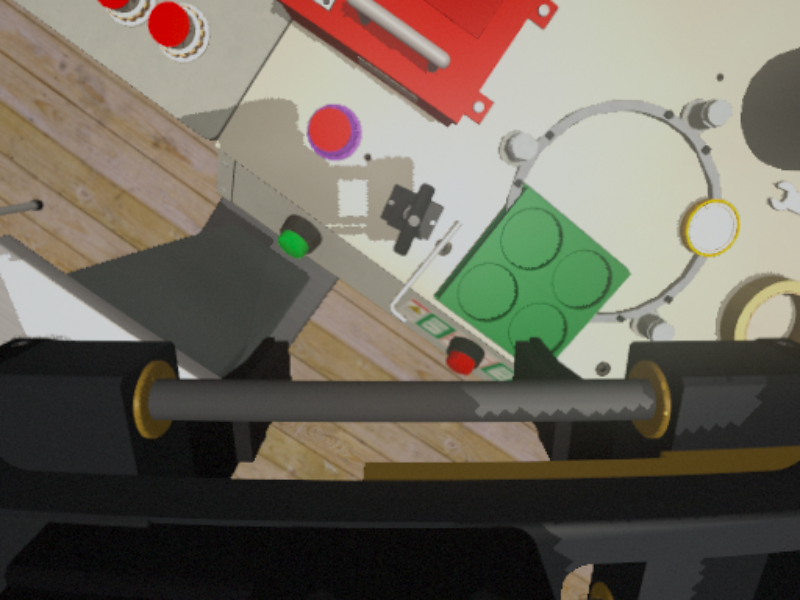

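The wrist view shows the key handle from about (428,190) to (402,250), the stand around (412,215), the tray nests at (531,238), (581,278), (487,291) and (538,329), and the purple insert at (333,131).

```bash
python3 - <<'E'
from h import *
import pickle
c=pickle.load(open("w1.pkl","rb"))
g=cv2.cvtColor(c["color"],cv2.COLOR_BGR2GRAY)
r=lambda *p:[(x*.64,y*.64) for x,y in p]
sub=g.copy()
m=(sub<38).astype(np.uint8); m[:112]=0; m[165:]=0; m[:,:246]=0; m[:,285:]=0
n,l,st,ce=cv2.connectedComponentsWithStats(m); print(st)
cn=max(cv2.findContours(m,0,1)[0],key=cv2.contourArea); R=cv2.minAreaRect(cn);print(R)
P=on(c,cv2.boxPoints(R),.078);print(P.round(4),P.mean(0))
H=on(c,r((428,188),(402,251)),.078);print(H,H.mean(0),np.degrees(np.arctan2(*(H[0]-H[1])[[1,0]])))
print("stand",on(c,r((392,181),(443,204),(430,237),(383,217)),.026).round(4))
print("nests",on(c,r((531,238),(581,278),(487,291),(538,329)),.016).round(4))
cv2.imwrite("pics/w1c.png",cv2.resize(c["color"][105:170,235:300],(600,600),interpolation=cv2.INTER_NEAREST))
E
```

```text
[[     0      0    512    384 196608]]Traceback (most recent call last):
  File "<stdin>", line 9, in <module>
ValueError: max() iterable argument is empty
```

```bash
python3 - <<'E'
from h import *
import pickle
c=pickle.load(open("w1.pkl","rb"))
r=lambda *p:[(x*.64,y*.64) for x,y in p]
H=on(c,r((428,188),(402,251)),.078);print(H,H.mean(0),np.degrees(np.arctan2(*(H[0]-H[1])[[1,0]])))
print("stand",on(c,r((392,181),(443,204),(430,237),(383,217)),.026).round(4))
print("nests",on(c,r((531,238),(581,278),(487,291),(538,329)),.016).round(4))
cv2.imwrite("pics/w1c.png",cv2.resize(c["color"][105:170,235:300],(600,600),interpolation=cv2.INTER_NEAREST))
E
```

```text
[[ 0.45789478 -0.17900218  0.078     ]
 [ 0.40530602 -0.19264666  0.078     ]] [ 0.4316004  -0.18582442  0.078     ] 14.54503182099117
stand [[ 0.4439 -0.1526  0.026 ]
 [ 0.4553 -0.2018  0.026 ]
 [ 0.4243 -0.2107  0.026 ]
 [ 0.4131 -0.1651  0.026 ]]
nests [[ 0.4807 -0.2896  0.016 ]
 [ 0.4808 -0.3548  0.016 ]
 [ 0.4152 -0.289   0.016 ]
 [ 0.4156 -0.3555  0.016 ]]
```

View pics/w1c.png

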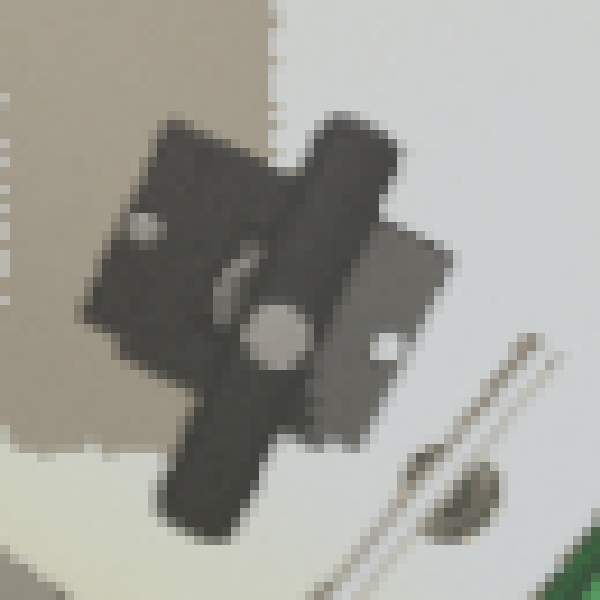

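```bash
python3 - <<'E'
from h import *
import pickle
c=pickle.load(open("w1.pkl","rb"))
q=lambda *p:[(235+x/9.23-.5,105+y/9.23-.5) for x,y in p]
H=on(c,q((367,133),(197,525),(278,336)),.080);print(H,H[:2].mean(0),np.degrees(np.arctan2(*(H[0]-H[1])[[1,0]])))
for z in (.0,.004,.026):
  S=on(c,q((172,118),(455,260),(365,445),(85,315)),z);print(z,S.round(4),S.mean(0).round(4))
  d=S[0]-S[3]; print(np.degrees(np.arctan2(d[1],d[0])))
E
```

```text
[[ 0.4594721  -0.17818143  0.08      ]
 [ 0.40372448 -0.19155488  0.08      ]
 [ 0.43098254 -0.18489969  0.08      ]] [ 0.43159829 -0.18486816  0.08      ] 13.489923279836736
0.0 [[ 0.4436 -0.1563  0.    ]
 [ 0.4531 -0.2069  0.    ]
 [ 0.4201 -0.2137  0.    ]
 [ 0.4096 -0.1637  0.    ]] [ 0.4316 -0.1851  0.    ]
12.258130015788707
0.004 [[ 0.4437 -0.1563  0.004 ]
 [ 0.4531 -0.2065  0.004 ]
 [ 0.4204 -0.2131  0.004 ]
 [ 0.41   -0.1636  0.004 ]] [ 0.4318 -0.1849  0.004 ]
12.258130015788677
0.026 [[ 0.4442 -0.1563  0.026 ]
 [ 0.4532 -0.204   0.026 ]
 [ 0.4221 -0.2103  0.026 ]
 [ 0.4122 -0.1632  0.026 ]] [ 0.4329 -0.1834  0.026 ]
12.258130015788737
```

{"name": "jog_arm", "arguments": {"delta_pos": [[1,0.4,-3],[2,0.9,-6],[3.4,1.4,-9],[3.4,1.4,-12],[3.4,1.4,-12],[3.4,1.4,-12]], "turn": [-8,-16,-23.7,-23.7,-23.7,-23.7], "grip": [0.3,0.4,0.4,0.4,0.4,0.4]}}

```text
time_s: 1.9
position: [0.432, -0.1902, 0.1631]
tcp_rot: [[0.976, 0.219, 0.001], [0.219, -0.976, -0.001], [0.001, 0.001, -1.0]]
force: [-0.1, -0.0, 0.3]
opening: 0.606
grasp_force: 0.0
```

```bash
python3 - <<'E'
from h import *
import pickle
s=read_state();print(s["time_s"],s["position"],np.degrees(np.arctan2(s["tcp_rot"][1,0],s["tcp_rot"][0,0])),s["opening"],s["joint_positions"].round(1))
c=capture("wrist"); pickle.dump(c,open("w2.pkl","wb"))
# tcp and its neighbours projected
print(proj(c,[[.4315,-.185,.08],[.4607,-.178,.08],[.4023,-.1919,.08]]))
cv2.imwrite("pics/w2.png",c["color"])
E
```

```text
1.9 [ 0.43197287 -0.19024858  0.16307909] 12.66150823162029 0.6063330189605308 [-37.4  23.9 107.2  -0.   48.9  40. ]
[[251.33117371 193.6486681 ]
 [250.63904555 159.75313151]
 [251.88349843 225.48285304]]
```

View pics/w2.png

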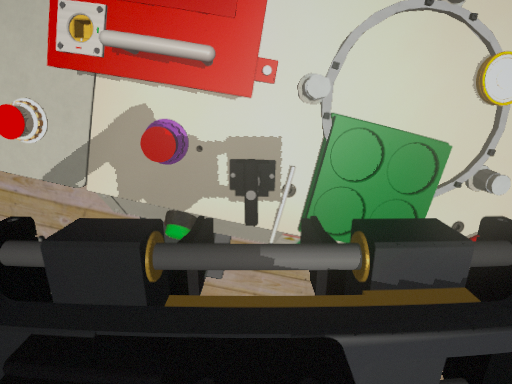

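The wrist view shows the handle vertical at (251,160–225), lined up with the tool, with its cap at (250,195). That agrees with my estimate, so I go down on the key.

{"name": "jog_arm", "arguments": {"delta_pos": [[0,0.4,-3],[0,0.4,-6],[0,0.4,-9],[0,0.4,-9.9],[0,0.4,-9.9],[0,0.4,-9.9],[0,0.4,-9.9],[0,0.4,-9.9],[0,0.4,-9.9],[0,0.4,-9.9],[0,0.4,-9.9]], "turn": [0,0,0,0,0,0,0,0,0,0,0], "grip": [0.4,0.4,0.4,0.4,1,1,1,1,1,1,1]}}

```text
time_s: 3.32
position: [0.4319, -0.185, 0.0639]
tcp_rot: [[0.975, 0.22, 0.001], [0.22, -0.975, -0.0], [0.0, 0.001, -1.0]]
force: [-0.1, -0.1, 6.4]
opening: 0.152
grasp_force: 30.0
```

```bash
python3 - <<'E'
from h import *
import pickle
s=read_state();print(s["position"],s["opening"],s["force"],s["grasp_force"])
c=pickle.load(open("w2.pkl","rb"))
cv2.imwrite("pics/w2lock.png",cv2.resize(c["color"][0:100,40:290],(800,320),interpolation=cv2.INTER_CUBIC))
E
```

```text
[ 0.43193348 -0.18500907  0.06386063] 0.15244760432822851 [-0.13840351 -0.12880543  6.39496209] 30.006684064865112
```

View pics/w2lock.png

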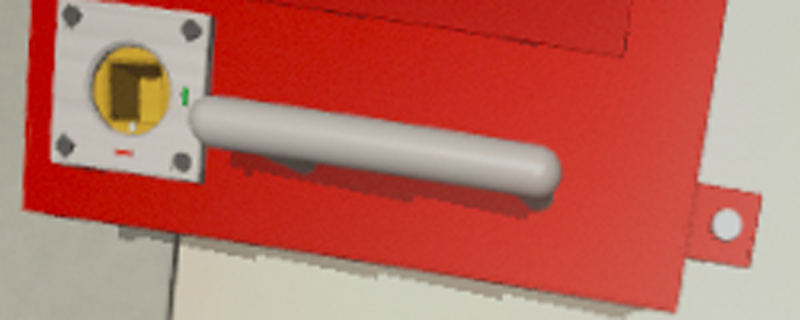

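The crop shows the brass plug centred at (131,90), with its opening square to the steel plate. The white dot at (132,127) is by the red "locked" mark at (123,152), and the green mark is at (185,96). The bar runs from (205,118) to (545,170). The key is now gripped.

```bash
python3 - <<'E'
from h import *
import pickle
c=pickle.load(open("w2.pkl","rb")); t=pickle.load(open("top.pkl","rb"))
q=lambda *p:[(40+x/3.2-.35,y/3.2-.35) for x,y in p]
a=lambda d:np.degrees(np.arctan2(d[1],d[0]))
P=on(c,q((131,90),(57,3),(52,163),(200,182),(212,17)),.074);print("plug,plate",P.round(4),P[1:].mean(0),a(P[1]-P[2]),a(P[4]-P[3]),a(P[2]-P[3])-90)
B=on(c,q((193,118),(558,170)),.108);print("bar",B.round(4),B.mean(0),a(B[0]-B[1])-90)
L=on(c,q((23,208),(674,311)),.072);print("lid front",L.round(4),a(L[0]-L[1])-90)
E
```

```text
plug,plate [[ 5.365e-01 -1.930e-02  7.400e-02]
 [ 5.541e-01  3.100e-03  7.400e-02]
 [ 5.150e-01  2.000e-04  7.400e-02]
 [ 5.175e-01 -4.010e-02  7.400e-02]
 [ 5.574e-01 -3.810e-02  7.400e-02]] [ 0.53600926 -0.01874529  0.074     ] 4.156246730164524 2.8775479089326645 3.5376025872521524
bar [[ 0.5283 -0.0551  0.108 ]
 [ 0.5335 -0.1364  0.108 ]] [ 0.53093401 -0.09575208  0.108     ] 3.6563968788131262
lid front [[ 0.5024  0.0088  0.072 ]
 [ 0.5113 -0.1664  0.072 ]] 2.9252943858244294
```

{"name": "jog_arm", "arguments": {"delta_pos": [[0,0,2],[0,0,4],[0,0,8],[2,3,12],[5,8,12],[8,13,12],[10,16,12],[10.4,16.2,12],[10.4,16.2,12],[10.4,16.2,12]], "turn": [0,0,0,-4,-9,-9,-9,-9,-9,-9], "grip": [1,1,1,1,1,1,1,1,1,1]}}

```text
time_s: 4.58
position: [0.5348, -0.0238, 0.1832]
tcp_rot: [[0.998, 0.064, -0.001], [0.064, -0.998, 0.0], [-0.001, -0.0, -1.0]]
force: [1.2, -0.1, -0.8]
opening: 0.149
grasp_force: 30.0
```

{"name": "jog_arm", "arguments": {"delta_pos": [[-4,0,0],[-7,0,0],[-7,0,0],[-7,0,0],[-7,0,0]], "turn": [0,0,0,0,0], "grip": [1,1,1,1,1]}}

```text
time_s: 5.2
position: [0.4671, -0.0236, 0.1838]
tcp_rot: [[0.998, 0.065, 0.002], [0.065, -0.998, -0.001], [0.002, 0.001, -1.0]]
force: [0.3, 0.1, -0.7]
opening: 0.152
grasp_force: 30.0
```

```bash
python3 - <<'E'
from h import *
import pickle
s=read_state();print(s["position"])
c=capture("wrist"); pickle.dump(c,open("w3.pkl","wb")); d=capture("side"); pickle.dump(d,open("s3.pkl","wb"))
h=cv2.cvtColor(c["color"],cv2.COLOR_BGR2HSV)
m=cv2.inRange(h,(18,120,40),(32,255,255)); n,l,st,ce=cv2.connectedComponentsWithStats(m)
for i in range(1,n):
    if st[i,4]>40: print(st[i],ce[i],on(c,ce[i],.0715))
p=proj(c,[[.5362,-.022,.074]])[0];q=proj(d,[[.5362,-.022,.074]])[0];print(p,q)
a=cv2.resize(c["color"],(400,300)); 
x,y=p.astype(int); A=cv2.resize(c["color"][max(0,y-60):y+60,max(0,x-60):x+60],(390,390),interpolation=cv2.INTER_CUBIC)
x,y=q.astype(int); B=cv2.resize(d["color"][y-70:y+20,x-25:x+65],(390,390),interpolation=cv2.INTER_CUBIC)
cv2.imwrite("pics/w3.png",np.hstack([A,B]))
E
```

```text
[ 0.46706385 -0.02357016  0.18378607]
[ 21  77  51  39 524] [43.19847328 98.53816794] [[0.53956119 0.18355767 0.0715    ]]
[247 102  22  23 406] [257.48768473 112.80541872] [[ 0.53649833 -0.01936404  0.0715    ]]
[  8 109  20   8  76] [ 19.75       112.80263158] [[0.52550543 0.20956893 0.0715    ]]
[215 232  10  51 305] [218.59016393 257.93114754] [[0.38679812 0.01189973 0.0715    ]]
[290 232  10  51 294] [295.15306122 257.98979592] [[ 0.39183492 -0.06841496  0.0715    ]]
[  90  290  320   18 4137] [260.35678028 299.52840222] [[ 0.33855107 -0.0353594   0.0715    ]]
[260.36507799 113.34011953] [239.96997103 220.85020152]
```

View pics/w3.png

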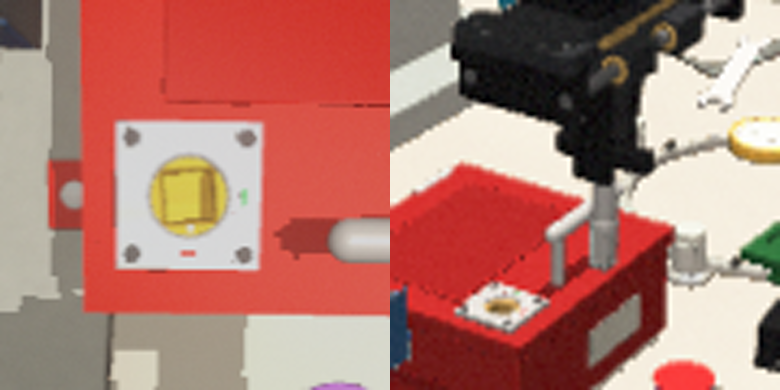

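```bash
python3 - <<'E'
from h import *
import pickle
d=pickle.load(open("s3.pkl","rb")); c=pickle.load(open("w3.pkl","rb")); t=pickle.load(open("top.pkl","rb"))
S=lambda x,y:(214+x/4.333-.4,150+y/4.333-.4)
print("tip",on(d,[S(213,266)],.1238),"shank at .16?",on(d,[S(213,190)],.1238+.03))
print("sock",on(d,[S(113,305)],.0725))
for z in (.072,.074): print(on(t,[(209.2,218.3)],z))
h=cv2.cvtColor(t["color"],cv2.COLOR_BGR2HSV);m=cv2.inRange(h,(18,90,40),(35,255,255));m[:200]=0;m[235:]=0;m[:,:190]=0;m[:,230:]=0
x,y,w,hh=cv2.boundingRect(m);print(x,y,w,hh,on(t,[(x+w/2-.5,y+hh/2-.5)],.0715))
h=cv2.cvtColor(d["color"],cv2.COLOR_BGR2HSV);m=cv2.inRange(h,(18,90,40),(35,255,255));m[:210]=0;m[230:]=0;m[:,:225]=0;m[:,255:]=0
x,y,w,hh=cv2.boundingRect(m);print(x,y,w,hh,on(d,[(x+w/2-.5,y+hh/2-.5)],.0715))
E
```

```text
tip [[ 0.46826693 -0.02588019  0.1238    ]] shank at .16? [[ 0.48901972 -0.05476305  0.1538    ]]
sock [[ 0.54102605 -0.02703437  0.0725    ]]
[[ 0.5369428  -0.02213886  0.072     ]]
[[ 0.53693164 -0.02234481  0.074     ]]
206 216 6 5 [[ 0.5379335  -0.01979491  0.0715    ]]
236 219 7 3 [[ 0.5434531  -0.02730491  0.0715    ]]
```

{"name": "jog_arm", "arguments": {"delta_pos": [[4,0.2,0],[7.05,0.25,0],[7.05,0.25,-1],[7.05,0.25,-2.5],[7.05,0.25,-4],[7.05,0.25,-4.5],[7.05,0.25,-5],[7.05,0.25,-5.4],[7.05,0.25,-5.4],[7.05,0.25,-5.4]], "turn": [0,0,0,0,0,0,0,0,0,0], "grip": [1,1,1,1,1,1,1,1,1,1]}}

```text
time_s: 6.55
position: [0.5365, -0.0204, 0.1298]
tcp_rot: [[0.998, 0.065, 0.001], [0.065, -0.998, -0.0], [0.001, 0.0, -1.0]]
force: [-0.2, -0.4, -0.7]
opening: 0.15
grasp_force: 30.0
```

{"name": "jog_arm", "arguments": {"delta_pos": [[0,0,-0.2],[0,0,-0.4],[0,0,-0.6],[0,0,-0.8],[0,0,-0.8],[0,0,-0.8]], "turn": [0,0,0,0,0,0], "grip": [1,1,1,1,1,1]}}

```text
time_s: 7.3
position: [0.5362, -0.0204, 0.1215]
tcp_rot: [[0.998, 0.065, -0.0], [0.065, -0.998, -0.0], [-0.0, 0.0, -1.0]]
force: [0.2, -1.4, -1.0]
opening: 0.157
grasp_force: 30.0
```

{"name": "jog_arm", "arguments": {"delta_pos": [[0,0,-0.1],[0,0,-0.1],[0,0,-0.1],[0,0,-0.1],[0,0,-0.1],[0,0,-0.1],[0,0,-0.1],[0,0,-0.1],[0,0,-0.1],[0,0,-0.1],[0,0,-0.1],[0,0,-0.1]], "turn": [8,16,24,32,40,48,56,64,72,78,82,82], "grip": [1,1,1,1,1,1,1,1,1,1,1,1]}}

```text
time_s: 8.8
position: [0.5367, -0.0204, 0.1206]
tcp_rot: [[0.075, 0.997, 0.001], [0.997, -0.075, -0.0], [0.0, 0.001, -1.0]]
force: [1.1, 1.4, -1.7]
opening: 0.152
grasp_force: 30.0
```

```bash
python3 - <<'E'
from h import *
s=read_state();print(s["position"],s["force"],s["moment"],s["joint_positions"].round(1),np.degrees(np.arctan2(s["tcp_rot"][1,0],s["tcp_rot"][0,0])))
E
```

```text
[ 0.53667012 -0.02043366  0.12061258] [ 1.07794365  1.38516433 -1.666738  ] [ 0.02621302 -0.24336144 -0.0445402 ] [-14.1  31.9 100.2   0.   47.9  -9.8] 85.67340747994764
```

{"name": "jog_arm", "arguments": {"delta_pos": [[0,0,0],[0,0,0],[0,0,0],[0,0,0]], "turn": [3,6,8,8], "grip": [1,1,1,1]}}

```text
time_s: 9.3
position: [0.5366, -0.0204, 0.1206]
tcp_rot: [[-0.064, 0.998, 0.001], [0.998, 0.064, -0.0], [-0.0, 0.001, -1.0]]
force: [1.8, -0.4, -1.6]
opening: 0.152
grasp_force: 30.0
```

```bash
python3 - <<'E'
from h import *
s=read_state();print(s["position"],s["force"],s["moment"],s["opening"],np.degrees(np.arctan2(s["tcp_rot"][1,0],s["tcp_rot"][0,0])))
E
```

```text
[ 0.53655956 -0.0204062   0.12061504] [ 1.84328564 -0.41049421 -1.58598241] [ 0.02299794 -0.35892954 -0.02232501] 0.15202060179389928 93.68491139747296
```

{"name": "jog_arm", "arguments": {"delta_pos": [[0,0,0],[0,0,0],[0,0,0]], "turn": [2,4,4], "grip": [1,1,1]}}

```text
time_s: 9.68
position: [0.5364, -0.0204, 0.1206]
tcp_rot: [[-0.135, 0.991, 0.0], [0.991, 0.135, 0.0], [-0.0, 0.0, -1.0]]
force: [1.2, 0.4, -0.9]
opening: 0.153
grasp_force: 30.0
```

```bash
python3 - <<'E'
from h import *
s=read_state();print(s["position"],s["force"],s["moment"],s["opening"],np.degrees(np.arctan2(s["tcp_rot"][1,0],s["tcp_rot"][0,0])))
E
```

```text
[ 0.53637572 -0.02039933  0.12064395] [ 1.16160507  0.38062476 -0.94095417] [ 0.03213135 -0.4798442  -0.16091139] 0.15341561675114715 97.73777618770343
```

{"name": "jog_arm", "arguments": {"delta_pos": [[0,0,0],[0,0,1],[0,0,3],[0,0,6],[0,-3,8],[0,-7,8],[0,-7,8],[0,-7,8],[0,-7,8]], "turn": [-6,-6,-6,-6,-6,-6,-6,-6,-6], "grip": [1,1,1,1,1,1,1,1,1]}}

```text
time_s: 10.8
position: [0.5355, -0.0894, 0.2004]
tcp_rot: [[-0.032, 0.999, -0.001], [0.999, 0.032, 0.001], [0.001, -0.001, -1.0]]
force: [0.0, 0.8, -0.6]
opening: 0.154
grasp_force: 30.0
```

```bash
python3 - <<'E'
from h import *
import pickle
s=read_state();print(s["position"],s["force"],s["moment"],s["opening"])
c=capture("wrist"); pickle.dump(c,open("w4.pkl","wb"))
for z in (.0715,):
  u=proj(c,[[.5365,-.0195,z]])[0]; print(u)
x,y=u.astype(int)
A=c["color"][y-40:y+40,x-50:x+50]
d=capture("side"); pickle.dump(d,open("s4.pkl","wb"))
B=d["color"][150:230,214:314]
cv2.imwrite("pics/w4.png",np.hstack([cv2.resize(q,(400,320),interpolation=cv2.INTER_CUBIC) for q in (A,B)]))
E
```

```text
[ 0.53554021 -0.08935473  0.2004013 ] [ 0.04036362  0.79228409 -0.59989527] [-0.00447891 -0.1027979  -0.01356432] 0.15375282643977203
[260.92588746 113.26320446]
```

View pics/w4.png

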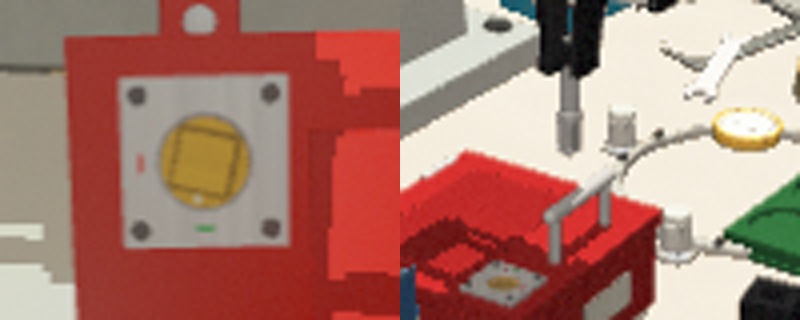

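Left crop: the white dot at (197,197) is beside the green mark at (205,228), so the lock is open. Right crop: the key hangs straight in the grip. The key goes back into its stand while I work the lid.

{"name": "jog_arm", "arguments": {"delta_pos": [[-4,-3,0],[-8,-7,0],[-10.5,-9.5,0],[-10.5,-9.45,-4],[-10.5,-9.45,-8],[-10.5,-9.45,-10],[-10.5,-9.45,-11],[-10.5,-9.45,-11.5],[-10.5,-9.45,-11.7],[-10.5,-9.45,-12],[-10.5,-9.45,-12.3],[-10.5,-9.45,-12.3]], "turn": [6,10.9,10.9,10.9,10.9,10.9,10.9,10.9,10.9,10.9,10.9,10.9], "grip": [1,1,1,1,1,1,1,1,1,1,1,1]}}

```text
time_s: 12.4
position: [0.4312, -0.1849, 0.0776]
tcp_rot: [[-0.219, 0.976, -0.0], [0.976, 0.219, 0.0], [0.0, 0.0, -1.0]]
force: [-0.8, 0.5, -0.4]
opening: 0.151
grasp_force: 30.0
```

{"name": "jog_arm", "arguments": {"delta_pos": [[0,0,-0.6],[0,0,-1.2],[0,0,-1.2],[0,0,-1.2],[0,0,-1.2],[0,0,-1.2],[0,0,0],[0,0,3],[0,0,7],[0,0,10],[0,0,13],[0,0,13]], "turn": [0,0,0,0,0,0,0,0,0,0,0,0], "grip": [1,1,1,0.6,0.6,0.6,0.6,0.6,0.6,0.6,0.6,0.6]}}

```text
time_s: 13.9
position: [0.4326, -0.1858, 0.2104]
tcp_rot: [[-0.219, 0.976, 0.005], [0.976, 0.219, -0.004], [-0.005, 0.004, -1.0]]
force: [0.3, -0.7, -0.8]
opening: 0.399
grasp_force: 0.0
```

```bash
python3 - <<'E'
from h import *
import pickle
s=read_state();print(s["position"],s["force"],s["opening"])
t=pickle.load(open("top.pkl","rb")); d=pickle.load(open("side.pkl","rb"))
def tri(u,v):
    o1,a=ray(t,[u]);o2,b=ray(d,[v]);a=a[0];b=b[0]
    k=np.linalg.lstsq(np.c_[a,-b],o2-o1,rcond=None)[0];p=o1+k[0]*a;q=o2+k[1]*b;return (p+q)/2,np.linalg.norm(p-q)
f=.64
print("can top",tri((388*f,207*f),(306*f,232*f)))
print("can base side",on(d,[(310*f,310*f)],0))
print("oiler",on(t,[(330*f,228*f)],.08))
E
```

```text
[ 0.4325509  -0.18580731  0.21038327] [ 0.30217956 -0.67313798 -0.75507203] 0.39890701644693133
can top (array([ 0.80093019, -0.15364942,  0.16666   ]), np.float64(0.0011042872379846387))
can base side [[ 0.80080511 -0.15391264  0.        ]]
oiler [[ 0.77363922 -0.02947893  0.08      ]]
```

{"name": "jog_arm", "arguments": {"delta_pos": [[4,4,0],[8,7,0],[9.9,8.85,0],[9.9,8.85,-4],[9.9,8.85,-8],[9.9,8.85,-11.2],[9.9,8.85,-11.2],[9.9,8.85,-11.2],[9.9,8.85,-11.2],[9.9,8.85,-11.2],[9.9,8.85,-11.2],[9.9,8.85,-11.2]], "turn": [-5,-9,-9,-9,-9,-9,-9,-9,-9,-9,-9,-9], "grip": [0.6,0.6,0.6,0.6,0.6,0.6,0.6,0.6,1,1,1,1]}}

```text
time_s: 15.4
position: [0.531, -0.0965, 0.0962]
tcp_rot: [[-0.063, 0.998, 0.002], [0.998, 0.063, -0.0], [-0.001, 0.002, -1.0]]
force: [0.7, 0.8, 2.9]
opening: 0.115
grasp_force: 30.0
```

```bash
python3 - <<'E'
from h import *
s=read_state();print(s["position"],s["force"],s["opening"],s["grasp_force"])
import numpy as np
for th in np.arange(0,1.52,.125):
    c,q=np.cos(th),np.sin(th); x=-.14*c+.038*q+.14; z=.14*q+.038*c-.038
    print(round(th,3),(100*np.array([x*.998,x*.063,z])).round(2).tolist())
E
```

```text
[ 0.5309669  -0.09653474  0.09621671] [0.65544727 0.75249912 2.93508633] 0.11521482550560724 29.993363320827484
0.0 [0.0, 0.0, 0.0]
0.125 [0.58, 0.04, 1.72]
0.25 [1.37, 0.09, 3.35]
0.375 [2.36, 0.15, 4.86]
0.5 [3.53, 0.22, 6.25]
0.625 [4.86, 0.31, 7.47]
0.75 [6.33, 0.4, 8.52]
0.875 [7.93, 0.5, 9.38]
1.0 [9.61, 0.61, 10.03]
1.125 [11.37, 0.72, 10.47]
1.25 [13.17, 0.83, 10.68]
1.375 [14.97, 0.95, 10.67]
1.5 [16.77, 1.06, 10.43]
```

{"name": "jog_arm", "arguments": {"delta_pos": [[0.1,0,0.5],[0.3,0,1.1],[0.6,0,1.7],[1,0.1,2.6],[1.4,0.1,3.35],[1.4,0.1,3.35]], "turn": [0,0,0,0,0,0], "grip": [1,1,1,1,1,1]}}

```text
time_s: 16.15
position: [0.5444, -0.0958, 0.1302]
tcp_rot: [[-0.064, 0.998, 0.0], [0.998, 0.064, -0.001], [-0.001, 0.0, -1.0]]
force: [1.0, -2.3, -1.5]
opening: 0.113
grasp_force: 30.0
```

{"name": "jog_arm", "arguments": {"delta_pos": [[1,0.1,1.5],[2.15,0.1,2.9],[3.5,0.2,4.1],[4.95,0.3,5.2],[6.55,0.4,6],[8.25,0.5,6.7],[10,0.6,7.1],[11.8,0.7,7.35],[13.6,0.9,7.3],[15.4,1,7.1],[15.4,1,7.1],[15.4,1,7.1]], "turn": [0,0,0,0,0,0,0,0,0,0,0,0], "grip": [1,1,1,1,1,1,1,1,1,1,1,1]}}

```text
time_s: 17.65
position: [0.6991, -0.0874, 0.202]
tcp_rot: [[-0.063, 0.998, 0.004], [0.998, 0.063, -0.004], [-0.004, 0.003, -1.0]]
force: [1.3, -5.6, 2.2]
opening: 0.119
grasp_force: 30.0
```

{"name": "jog_arm", "arguments": {"delta_pos": [[0,0,0],[0,0,0],[0,0,2],[0,0,5],[0,0,8],[-2,2,11],[-7,6,12],[-12,10,12],[-17,13,12],[-22,15,12],[-26,17,12],[-29,17,12]], "turn": [0,0,0,0,0,0,0,0,0,0,0,0], "grip": [0.75,0.75,0.75,0.75,0.75,0.7,0.6,0.4,0.3,0.3,0.3,0.3]}}

```text
time_s: 19.15
position: [0.4051, 0.0865, 0.32]
tcp_rot: [[-0.066, 0.998, -0.001], [0.998, 0.066, 0.001], [0.002, -0.001, -1.0]]
force: [-0.1, -0.2, -0.0]
opening: 0.698
grasp_force: 0.0
```

```bash
python3 - <<'E'
from h import *
import pickle
s=read_state();print(s["position"],s["force"],s["opening"],s["joint_positions"].round(1))
t=pickle.load(open("top.pkl","rb"))
Tp=lambda x,y:(130+x/3.8,165+y/3.8)
print("cab",on(t,[Tp(10,174),Tp(235,174),Tp(235,8)],.11).round(3))
c=capture("top"); pickle.dump(c,open("t5.pkl","wb"))
h=cv2.cvtColor(c["color"],cv2.COLOR_BGR2HSV)
for nm,lo,hi in (("red",(0,170,60),(5,255,255)),("grn",(50,150,50),(75,255,255))):
    m=cv2.inRange(h,lo,hi);m[:225]=0;m[262:]=0;m[:,:125]=0;m[:,245:]=0
    n,l,st,ce=cv2.connectedComponentsWithStats(m)
    for i in range(1,n):
        if st[i,4]>20: print(nm,st[i],on(c,ce[i],.027)[0].round(4))
cv2.imwrite("pics/t5.png",cv2.resize(c["color"][150:280,120:340],(800,472),interpolation=cv2.INTER_CUBIC))
E
```

```text
[0.40505494 0.08645697 0.32004865] [-0.06418537 -0.23043684 -0.00059624] 0.6984327152690762 [-3.600e+00  6.300e+00  1.023e+02  1.000e-01  7.150e+01 -7.400e+00]
cab [[0.562 0.223 0.11 ]
 [0.561 0.03  0.11 ]
 [0.701 0.03  0.11 ]]
red [225 241   9   8  56] [ 0.4489 -0.0829  0.027 ]
red [176 243   9  10  67] [0.4384 0.081  0.027 ]
```

View pics/t5.png

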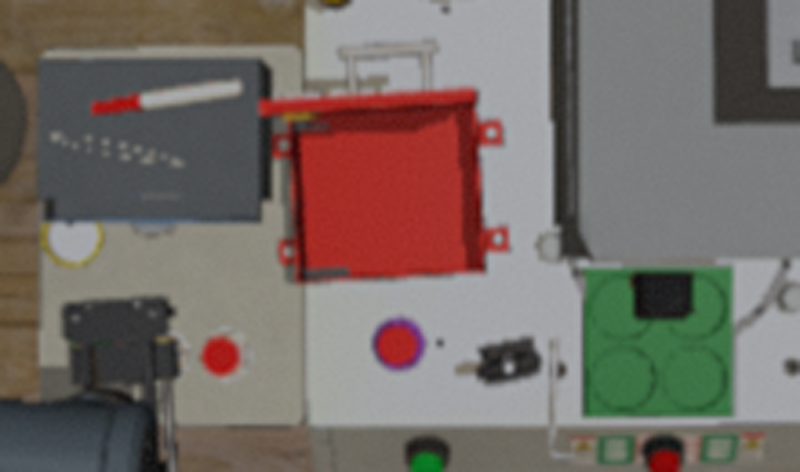

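The lid stands open: the bar is up at (385,70) and the box interior is empty. The key is upright in its stand at (510,360). The red_2 seal is at (221,356), and the arm hides the other two inserts.

{"name": "jog_arm", "arguments": {"delta_pos": [[1,0,-6],[2,-0.2,-12],[2.95,-0.4,-18],[2.95,-0.4,-24],[2.95,-0.4,-28],[2.95,-0.4,-31.2],[2.95,-0.4,-31.2],[2.95,-0.4,-31.2],[2.95,-0.4,-31.2],[2.95,-0.4,-31.2],[2.95,-0.4,-31.2],[2.95,-0.4,-31.2]], "turn": [-3.6,-3.6,-3.6,-3.6,-3.6,-3.6,-3.6,-3.6,-3.6,-3.6,-3.6,-3.6], "grip": [0.3,0.3,0.3,0.3,0.3,0.3,0.3,1,1,1,1,1]}}

```text
time_s: 20.7
position: [0.4386, 0.0806, 0.0093]
tcp_rot: [[-0.001, 1.0, 0.003], [1.0, 0.001, -0.0], [-0.0, 0.003, -1.0]]
force: [0.6, 0.9, 7.1]
opening: 0.472
grasp_force: 30.0
```

{"name": "jog_arm", "arguments": {"delta_pos": [[0,0,5],[0,-1,10],[0,-3,14],[2,-6,14],[4,-9,14],[7,-12,14],[10,-15,14],[13.7,-18.9,14],[13.7,-18.9,12],[13.7,-18.9,12],[13.7,-18.9,12],[13.7,-18.9,12]], "turn": [0,-10,-20,-30,-40,-50,-60,-70,-80,-90,-90,-90], "grip": [1,1,1,1,1,1,1,1,1,1,1,1]}}

```text
time_s: 22.2
position: [0.5747, -0.1083, 0.1285]
tcp_rot: [[1.0, 0.003, 0.001], [0.003, -1.0, -0.0], [0.001, 0.0, -1.0]]
force: [0.3, 0.4, -0.3]
opening: 0.472
grasp_force: 30.0
```

{"name": "jog_arm", "arguments": {"delta_pos": [[0,0,-4],[0,0,-8],[0,0,-8.4],[0,0,-8.4],[0,0,-8.4],[0,0,-8.4],[0,0,-8.4],[0,0,-6],[0,0,-2],[0,0,3],[0,0,3],[0,0,3]], "turn": [0,0,0,0,0,0,0,0,0,0,0,0], "grip": [1,1,1,1,0.42,0.42,0.42,0.42,0.42,0.4,0.3,0.3]}}

```text
time_s: 23.7
position: [0.5742, -0.1082, 0.1581]
tcp_rot: [[1.0, 0.001, -0.0], [0.001, -1.0, 0.0], [-0.0, -0.0, -1.0]]
force: [-0.4, -0.1, 0.1]
opening: 0.687
grasp_force: 0.0
```

```bash
cat > seals.py <<'E'
from h import *
import sys,pickle
for n in sys.argv[1:]:
  c=capture(n);pickle.dump(c,open(n+"_last.pkl","wb"))
  h=cv2.cvtColor(c["color"],cv2.COLOR_BGR2HSV)
  for nm,lo,hi in (("red",(0,170,50),(5,255,255)),("grn",(50,150,50),(75,255,255))):
    m=cv2.inRange(h,lo,hi);_,l,st,ce=cv2.connectedComponentsWithStats(m)
    for i in range(1,len(st)):
        P=on(c,ce[i],.027)[0]
        if 20<st[i,4] and .37<P[0]<.55 and -.4<P[1]<.3: print(n,nm,st[i],P.round(4))
s=read_state();print(s["position"],s["force"],s["opening"],np.degrees(np.arctan2(s["tcp_rot"][1,0],s["tcp_rot"][0,0])))
E
python3 seals.py top side wrist; python3 -c "
import pickle,cv2
c=pickle.load(open('wrist_last.pkl','rb'));cv2.imwrite('pics/w6.png',c['color'])"
```

```text
top red [204 217  32   9 195] [ 0.5272 -0.0539  0.027 ]
top red [245 218   8   6  31] [ 0.527  -0.1521  0.027 ]
top red [159 244  10  10  70] [0.437  0.1384 0.027 ]
top grn [140 240  10   9  69] [0.4503 0.2025 0.027 ]
side red [275 234  14   7  71] [ 0.4488 -0.0838  0.027 ]
side red [224 276  16  10 120] [0.4377 0.1381 0.027 ]
side grn [201 289  16  10 123] [0.4505 0.2027 0.027 ]
wrist red [220 274  30  22 559] [ 0.4496 -0.0816  0.027 ]
[ 0.57356647 -0.1079543   0.15656028] [-0.05529693  0.82574872 -0.59520275] 0.6963238451452679 0.03716518493853797
```

{"name": "jog_arm", "arguments": {"delta_pos": [[-2,3,1],[-4,6,1],[-7,9,1],[-10,12,1],[-13.75,16,1],[-13.75,20,1],[-13.75,24.7,0],[-13.75,24.7,0],[-13.75,24.7,-2],[-13.75,24.7,-5],[-13.75,24.7,-7],[-13.75,24.7,-7]], "turn": [10,20,30,40,50,60,70,80,90,90,90,90], "grip": [0.3,0.3,0.3,0.3,0.3,0.3,0.3,0.3,0.3,0.3,0.3,0.3]}}

```text
time_s: 25.35
position: [0.4354, 0.1385, 0.0861]
tcp_rot: [[-0.001, 1.0, -0.006], [1.0, 0.001, -0.0], [-0.0, -0.006, -1.0]]
force: [0.2, 0.1, 1.1]
opening: 0.698
grasp_force: 0.0
```

{"name": "jog_arm", "arguments": {"delta_pos": [[0,0,-3],[0,0,-6],[0,0,-8],[0,0,-8],[0,0,-8],[0,0,-8],[0,0,-8],[0,0,-8],[0,0,-8],[0,0,-3],[0,-1,3],[0,-3,6]], "turn": [0,0,0,0,0,0,0,0,0,0,0,0], "grip": [0.3,0.3,0.3,0.3,1,1,1,1,1,1,1,1]}}

```text
time_s: 26.85
position: [0.4382, 0.1088, 0.1508]
tcp_rot: [[-0.002, 1.0, 0.004], [1.0, 0.002, 0.0], [0.0, 0.004, -1.0]]
force: [0.6, 0.8, -0.0]
opening: 0.474
grasp_force: 30.0
```

{"name": "jog_arm", "arguments": {"delta_pos": [[2,-2,0],[4,-4,0],[6,-6,0],[8,-8,0],[10,-10,0],[12,-12,0],[13.75,-14.8,0],[13.75,-14.8,0],[13.75,-14.8,0],[13.75,-14.8,-4],[13.75,-14.8,-8],[13.75,-14.8,-10.4]], "turn": [-10,-20,-30,-40,-50,-60,-70,-80,-90,-90,-90,-90], "grip": [1,1,1,1,1,1,1,1,1,1,1,1]}}

```text
time_s: 28.35
position: [0.5733, -0.0391, 0.0422]
tcp_rot: [[1.0, 0.001, -0.003], [0.001, -1.0, 0.001], [-0.003, -0.001, -1.0]]
force: [-0.2, -1.0, 0.5]
opening: 0.477
grasp_force: 30.0
```

{"name": "jog_arm", "arguments": {"delta_pos": [[0,0,0],[0,0,0],[0,0,0],[0,0,0],[0,0,4],[0,0,8],[0,0,12],[-6,0,14],[-9,0,14],[-9,0,14],[-9,0,14]], "turn": [0,0,0,0,0,0,0,0,0,0,0], "grip": [1,0.42,0.42,0.42,0.42,0.42,0.3,0.3,0.3,0.3,0.3]}}

```text
time_s: 29.72
position: [0.4862, -0.0398, 0.1846]
tcp_rot: [[1.0, 0.0, 0.003], [0.0, -1.0, -0.001], [0.003, 0.001, -1.0]]
force: [0.8, -0.8, 0.7]
opening: 0.697
grasp_force: 0.0
```

```bash
python3 seals.py top side wrist; python3 -c "
import pickle,cv2,numpy as np
c=pickle.load(open('wrist_last.pkl','rb'));t=pickle.load(open('top_last.pkl','rb'))
cv2.imwrite('pics/w7.png',np.hstack([cv2.resize(c['color'],(480,360)),cv2.resize(t['color'][160:280,130:237],(320,360))]))"
```

```text
top grn [140 240  10   9  69] [0.4503 0.2025 0.027 ]
side red [275 234  14   7  71] [ 0.4488 -0.0838  0.027 ]
side grn [201 289  16  10 122] [0.4505 0.2026 0.027 ]
wrist red [279 195  30  29 692] [ 0.4476 -0.0818  0.027 ]
wrist grn [ 431  166   81   69 2943] [ 0.4585 -0.3081  0.027 ]
wrist grn [ 40 193  29  29 639] [0.4497 0.2036 0.027 ]
[ 0.4861053  -0.03968051  0.18394185] [-0.34055702  0.50512983  1.21919105] 0.6959295536848649 0.04686413611553549
```

View pics/w7.png

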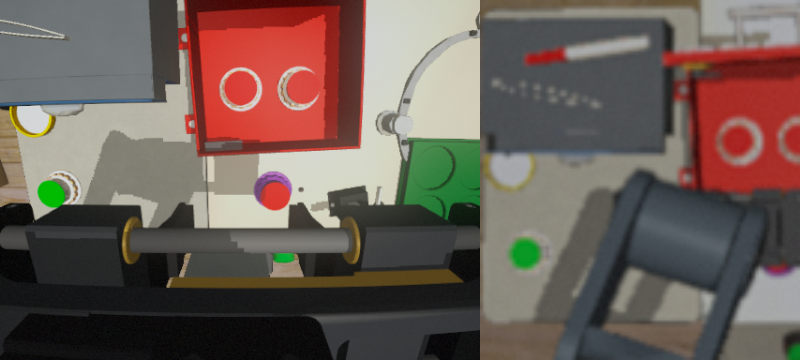

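Both rejects lie in the box: white rings at (240,90) and (298,87) in the wrist view. The green insert is undisturbed at (50,190). I fetch it next.

{"name": "jog_arm", "arguments": {"delta_pos": [[-1,3,0],[-3.5,6,0],[-3.5,9,0],[-3.5,12,0],[-3.5,16,0],[-3.5,20,0],[-3.5,24.2,0],[-3.5,24.2,-3],[-3.5,24.2,-6],[-3.5,24.2,-9],[-3.5,24.2,-9],[-3.5,24.2,-9]], "turn": [10,20,30,40,50,60,70,80,90,90,90,90], "grip": [0.3,0.3,0.3,0.3,0.3,0.3,0.3,0.3,0.3,0.3,0.3,0.3]}}

```text
time_s: 31.38
position: [0.4506, 0.2029, 0.0944]
tcp_rot: [[-0.001, 1.0, 0.001], [1.0, 0.001, 0.0], [0.0, 0.001, -1.0]]
force: [-0.4, 0.6, 0.2]
opening: 0.705
grasp_force: 0.0
```

```bash
python3 seals.py side | grep -v red
```

```text
side grn [201 289  16  10 121] [0.4503 0.2026 0.027 ]
[0.45086334 0.20288184 0.09486827] [-0.3558273   1.06557921 -0.38662919] 0.7000140741286196 90.03558333203289
```

{"name": "jog_arm", "arguments": {"delta_pos": [[0,0,-3],[0,0,-6],[0,0,-8.6],[0,0,-8.6],[0,0,-8.6],[0,0,-8.6],[0,0,-8.6],[0,0,-8.6],[0,0,-8.6],[0,0,-3],[0,0,3],[0,0,6]], "turn": [0,0,0,0,0,0,0,0,0,0,0,0], "grip": [0.3,0.3,0.3,0.3,1,1,1,1,1,1,1,1]}}

```text
time_s: 32.92
position: [0.4508, 0.2029, 0.1571]
tcp_rot: [[-0.001, 1.0, 0.004], [1.0, 0.001, 0.001], [0.001, 0.004, -1.0]]
force: [0.3, -0.5, -0.5]
opening: 0.473
grasp_force: 30.0
```

{"name": "jog_arm", "arguments": {"delta_pos": [[0,-5,2],[-1,-11,2],[-1,-17,2],[-2,-23,2],[-2,-29,2],[-3,-35,2],[-3,-41,2],[-3.5,-47,2],[-3.5,-53,2],[-3.5,-56,2],[-3.5,-56,2],[-3.5,-56,2]], "turn": [0,0,0,0,0,0,0,0,0,0,0,0], "grip": [1,1,1,1,1,1,1,1,1,1,1,1]}}

```text
time_s: 34.42
position: [0.4141, -0.3558, 0.1737]
tcp_rot: [[-0.001, 1.0, -0.001], [1.0, 0.001, 0.002], [0.002, -0.001, -1.0]]
force: [-0.5, -0.1, -0.3]
opening: 0.471
grasp_force: 30.0
```

```bash
python3 - <<'E'
from h import *
import pickle
s=read_state();print(s["position"],s["opening"])
c=capture("wrist");pickle.dump(c,open("w8.pkl","wb"))
g=cv2.cvtColor(c["color"],cv2.COLOR_BGR2GRAY)
u=proj(c,[[.4152,-.29,.016],[.4152,-.261,.016],[.4812,-.29,.016],[.4482,-.257,.016]]);print(u)
r=np.linalg.norm(u[0]-u[1])
C=cv2.HoughCircles(cv2.GaussianBlur(g,(3,3),0),cv2.HOUGH_GRADIENT,1,30,param1=60,param2=15,minRadius=int(r*.93),maxRadius=int(r*1.07))
for k in C[0][:8]: print(k.round(1),on(c,k[:2],.016).round(4))
cv2.imwrite("pics/w8.png",cv2.resize(c["color"],(800,600)))
E
```

```text
[ 0.41407281 -0.35579917  0.17374952] 0.470746489338698
[[258.7467997  117.12824355]
 [258.79246671  89.01927472]
 [320.01112783 117.38498383]
 [290.2182647   85.1616102 ]]
[256.5 117.5  27.2] [[ 0.4128 -0.2904  0.016 ]]
[315.5 176.5  26.8] [[ 0.4795 -0.3552  0.016 ]]
[317.5 116.5  29.4] [[ 0.4784 -0.2891  0.016 ]]
[256.5 234.5  28.2] [[ 0.4128 -0.4261  0.016 ]]
[256.5 176.5  28.1] [[ 0.4128 -0.3553  0.016 ]]
```

View pics/w8.png

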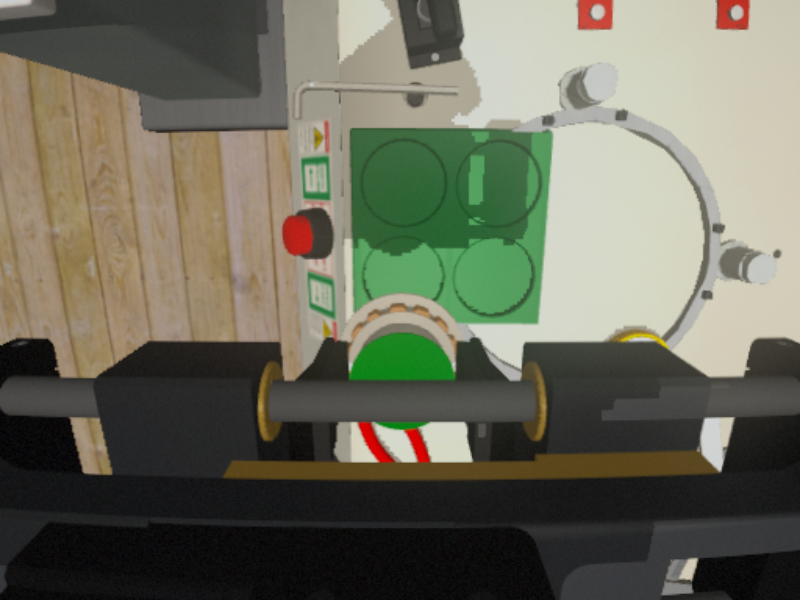

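The wrist view shows the nest I want at (403,182). The held green insert is upright at (402,380).

{"name": "jog_arm", "arguments": {"delta_pos": [[-0.1,5,0],[-0.1,6.75,-3],[-0.1,6.75,-7],[-0.1,6.75,-11],[-0.1,6.75,-13.5],[-0.1,6.75,-14.5],[-0.1,6.75,-15],[-0.1,6.75,-15.3],[-0.1,6.75,-15.3],[-0.1,6.75,-15.3]], "turn": [0,0,0,0,0,0,0,0,0,0], "grip": [1,1,1,1,1,1,1,1,1,1]}}

```text
time_s: 35.72
position: [0.414, -0.2902, 0.0217]
tcp_rot: [[-0.001, 1.0, 0.001], [1.0, 0.001, -0.001], [-0.001, 0.001, -1.0]]
force: [-0.7, 0.0, -0.0]
opening: 0.472
grasp_force: 30.0
```

{"name": "jog_arm", "arguments": {"delta_pos": [[0,0,-0.15],[0,0,-0.15],[0,0,-0.15],[0,0,-0.15],[0,0,3],[0,0,7],[0,0,11],[0,-3,15],[0,-7,15],[0,-7,15],[0,-7,15]], "turn": [0,0,0,0,0,0,0,0,0,0,0], "grip": [1,0.35,0.35,0.35,0.35,0.35,0.35,0.35,0.35,0.35,0.35]}}

```text
time_s: 37.1
position: [0.4129, -0.3587, 0.1704]
tcp_rot: [[-0.0, 1.0, -0.001], [1.0, 0.0, 0.002], [0.002, -0.001, -1.0]]
force: [-0.2, -0.1, -1.0]
opening: 0.648
grasp_force: 0.0
```

```bash
python3 - <<'E'
from h import *
import pickle
s=read_state();print(s["position"],s["opening"])
c=capture("wrist");pickle.dump(c,open("w9.pkl","wb"));d=capture("side");pickle.dump(d,open("s9.pkl","wb"))
u=proj(c,[[.414,-.2903,.038]]);print(u,proj(d,[[.414,-.2903,.038]]))
for k in (c,d):
  h=cv2.cvtColor(k["color"],cv2.COLOR_BGR2HSV)
  m=cv2.inRange(h,(50,150,50),(75,255,255));_,l,st,ce=cv2.connectedComponentsWithStats(m)
  for i in range(1,len(st)):
    if st[i,4]>40: print(st[i],ce[i].round(1),on(k,ce[i],.038).round(4))
g=cv2.cvtColor(c["color"],cv2.COLOR_BGR2GRAY)
C=cv2.HoughCircles(cv2.GaussianBlur(g,(3,3),0),cv2.HOUGH_GRADIENT,1,30,param1=60,param2=15,minRadius=24,maxRadius=31)
for q in C[0][:8]: print(q.round(1),on(c,q[:2],.016).round(4))
E
```

```text
[ 0.41293168 -0.35874239  0.17035713] 0.6478357539580891
[[258.76843207 114.85258796]] [[331.39966343 206.29482176]]
[ 240   95   37   38 1054] [258.2 113.4] [[ 0.4134 -0.2889  0.038 ]]
[194  98  16   6  45] [201.5 100. ] [[ 0.3579 -0.2759  0.038 ]]
[195 120  16   5  47] [203.2 122.8] [[ 0.3587 -0.2978  0.038 ]]
[320 261  11  12  91] [325.  266.4] [[ 0.2879 -0.0224  0.038 ]]
[321.5 112.5  27.1] [[ 0.4807 -0.2878  0.016 ]]
[258.5 113.5  29. ] [[ 0.4138 -0.2891  0.016 ]]
[317.5 175.5  24.9] [[ 0.4798 -0.3563  0.016 ]]
[255.5 171.5  30.4] [[ 0.4105 -0.3518  0.016 ]]
```

The insert sits in its nest: its seal is at (.4134,-.2889) against the nest at (.4138,-.2891). Now I shut the lid.

{"name": "jog_arm", "arguments": {"delta_pos": [[0,4,3],[0,9,6],[0,14,9],[1,19,12],[3,24,13],[7,27,13],[12,27.45,13],[17,27.45,13],[22,27.45,13],[26,27.45,13],[28.45,27.45,13],[28.45,27.45,13]], "turn": [3.6,3.6,3.6,3.6,3.6,3.6,3.6,3.6,3.6,3.6,3.6,3.6], "grip": [0.5,0.75,0.75,0.75,0.75,0.75,0.75,0.75,0.75,0.75,0.75,0.75]}}

```text
time_s: 38.7
position: [0.6986, -0.0842, 0.2992]
tcp_rot: [[-0.065, 0.998, -0.002], [0.998, 0.065, 0.001], [0.001, -0.002, -1.0]]
force: [-0.9, -0.4, -0.1]
opening: 0.247
grasp_force: 0.0
```

{"name": "jog_arm", "arguments": {"delta_pos": [[0,0,-3],[0,0,-6],[0,0,-8],[0,0,-10],[0,0,-10],[0,0,-10],[0,0,-10],[0,0,-10],[0,0,-10]], "turn": [0,0,0,0,0,0,0,0,0], "grip": [0.75,0.75,0.75,0.75,0.75,1,1,1,1]}}

```text
time_s: 39.83
position: [0.6988, -0.0854, 0.2025]
tcp_rot: [[-0.063, 0.998, 0.002], [0.998, 0.063, -0.0], [-0.0, 0.002, -1.0]]
force: [-1.1, 0.9, 5.2]
opening: 0.116
grasp_force: 30.0
```

{"name": "jog_arm", "arguments": {"delta_pos": [[-1.8,-0.1,0.2],[-3.6,-0.2,0.2],[-5.4,-0.3,0],[-7.2,-0.4,-0.4],[-8.85,-0.5,-1.05],[-10.45,-0.6,-1.9],[-11.9,-0.7,-2.95],[-13.25,-0.8,-4.2],[-14.4,-0.9,-5.6],[-15.4,-0.95,-7.1],[-15.4,-0.95,-7.1]], "turn": [0,0,0,0,0,0,0,0,0,0,0], "grip": [1,1,1,1,1,1,1,1,1,1,1]}}

```text
time_s: 41.2
position: [0.5439, -0.0934, 0.1286]
tcp_rot: [[-0.062, 0.998, -0.0], [0.998, 0.062, 0.003], [0.003, -0.0, -1.0]]
force: [2.4, 4.2, -8.3]
opening: 0.115
grasp_force: 30.0
```

{"name": "jog_arm", "arguments": {"delta_pos": [[-0.4,0,-0.8],[-0.8,0,-1.6],[-1.1,-0.1,-2.5],[-1.4,-0.1,-3.2],[-1.4,-0.1,-3.5],[-1.4,-0.1,-3.5],[-1.4,-0.1,-3.5]], "turn": [0,0,0,0,0,0,0], "grip": [1,1,1,1,1,1,1]}}

```text
time_s: 42.08
position: [0.5308, -0.0944, 0.0959]
tcp_rot: [[-0.062, 0.998, 0.002], [0.998, 0.062, 0.002], [0.002, 0.002, -1.0]]
force: [1.6, 6.0, 5.8]
opening: 0.114
grasp_force: 30.0
```

{"name": "jog_arm", "arguments": {"delta_pos": [[0,-0.1,-0.2],[0,-0.1,-0.4],[0,-0.1,-0.4],[0,-0.1,0]], "turn": [0,0,0,0], "grip": [1,1,1,1]}}

```text
time_s: 42.58
position: [0.5309, -0.0945, 0.0963]
tcp_rot: [[-0.062, 0.998, 0.003], [0.998, 0.062, 0.003], [0.003, 0.003, -1.0]]
force: [5.8, 8.5, -8.9]
opening: 0.119
grasp_force: 30.0
```

{"name": "jog_arm", "arguments": {"delta_pos": [[0,0,0],[0,0,0],[0,0,3],[0,0,7],[-3,-4,9],[-7,-8,9],[-9.9,-15,9],[-9.9,-15,9],[-9.9,-15,9]], "turn": [0,0,0,0,0,5,9,9,9], "grip": [0.75,0.75,0.75,0.75,0.65,0.6,0.6,0.6,0.6]}}

```text
time_s: 43.7
position: [0.4308, -0.2477, 0.1849]
tcp_rot: [[-0.216, 0.976, -0.0], [0.976, 0.216, 0.0], [0.0, -0.0, -1.0]]
force: [-0.6, 0.4, 0.5]
opening: 0.4
grasp_force: 0.0
```

```bash
python3 - <<'E'
from h import *
import pickle
s=read_state();print(s["position"],s["force"],s["opening"],np.degrees(np.arctan2(s["tcp_rot"][1,0],s["tcp_rot"][0,0])))
c=capture("wrist");pickle.dump(c,open("w10.pkl","wb"));d=capture("side");pickle.dump(d,open("s10.pkl","wb"))
t=capture("top");pickle.dump(t,open("t10.pkl","wb"))
s0=pickle.load(open("side.pkl","rb"))
# compare lid region of side picture with the start
a=cv2.absdiff(d["color"],s0["color"])[185:240,205:285].max(2);print("lid diff frac",(a>40).mean(), np.argwhere(a>60).mean(0)+[185,205] if (a>60).any() else 0)
u=proj(c,[[.4317,-.185,.08],[.4317,-.185,.026]]);print(u)
g=np.hstack([cv2.resize(c["color"],(500,375)),cv2.resize(d["color"][180:260,200:284],(300,286))[:375] if 0 else cv2.copyMakeBorder(cv2.resize(d["color"][180:260,200:284],(300,286)),0,89,0,0,0)])
cv2.imwrite("pics/w10.png",g)
E
```

```text
[ 0.43076008 -0.24769843  0.18486308] [-0.61978892  0.38826163  0.50872527] 0.4001556150671618 102.46300263520516
lid diff frac 0.042272727272727274 [229.38728324 279.03468208]
[[273.48513419 123.44693954]
 [270.77772032 121.46914642]]
```

View pics/w10.png

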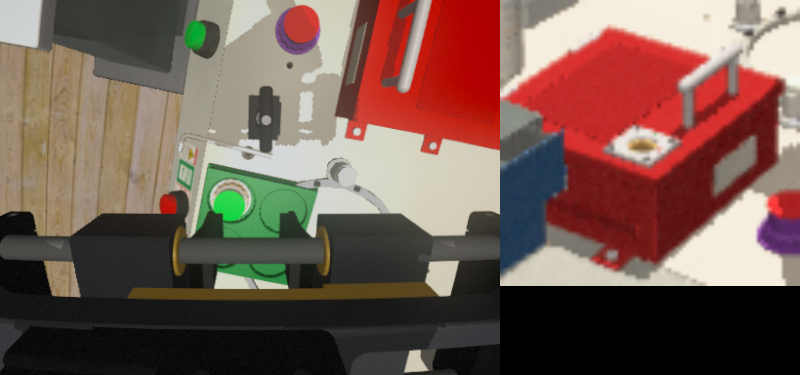

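The lid is shut: the side crop shows it flat with the bar at (710,70). The green insert is in its nest at (230,205). The key stands in its holder, handle cap at (265,119) in the left picture.

```bash
python3 - <<'E'
from h import *
import pickle
c=pickle.load(open("w10.pkl","rb"))
R=c["color"][85:160,250:295]; h=cv2.cvtColor(R,cv2.COLOR_BGR2HSV); g=h[:,:,2]
m=((g<75)).astype(np.uint8)
for r in range(0,75,3): print(r+85,''.join('#' if v<60 else '+' if v<90 else 'o' if v>140 and v<185 else '.' for v in g[r]))
E
```

```text
85 ooooooooooooooooooooooooooooooooooooooooooooo
88 oooooooooooooooooo.........oooooooooooooooooo
91 oooooooooooooooo+++++++++++++oooooooooooooooo
94 ooooooooooooooo.+++++++++++++.ooooooooooooooo
97 ooooo...........+++++++++++++..oooooooooooooo
100 oooo.+++++++++++++++++++++++++++++++.oooooooo
103 oooo.+++++++++++++++++++++++++++++++ooooooooo
106 oooo.+++++++++++++++++++++++++++++++++ooooooo
109 oooo.++++++++++++++++++++++++++++++++.ooooooo
112 oooo.++++++++++#+++++++++++++++++++++.ooooooo
115 oooo.++++++++++++++++++++++++++++++++.ooooooo
118 oooo.++++++++..+++++..oo.++++++++++++.ooooooo
121 oooo.+++++++...+++ooooooooo.+++++++++.ooooooo
124 oooo.++++++++..+++ooooooooo.+++++++++.ooooooo
127 oooo.+++++++++++++++.oooo.+++++++++++oooooooo
130 oooo.+++++++++++++++++++++++++++++++.oooooooo
133 ....o+++++++++++++++++++++++++++++++.oooooooo
136 ..oo.+++++++++++++++++++++++++++++++.oooooooo
139 oooo.+++++++++++++++++++++++++++++.oooooooooo
142 oo..o..........+++++++++++++++++++.oooooooooo
145 ...............o++++++++++++.....oooooooooooo
148 ...............o++++++++++++....oooo...ooooo.
151 oooo....o......o++++++++++++.................
154 ..........oooooo.++++++++++..................
157 .......ooo............ooooooo................
```

{"name": "jog_arm", "arguments": {"delta_pos": [[0,3,0],[0,6.3,0],[0,6.3,-4],[0,6.3,-8],[0,6.3,-11],[0,6.3,-12.1],[0,6.3,-12.1],[0,6.3,-12.1],[0,6.3,-12.1],[0,6.3,-12.1],[0,6.3,-12.1],[0,6.3,-12.1]], "turn": [0,0,0,0,0,0,0,0,0,0,0,0], "grip": [0.6,0.6,0.6,0.6,0.6,0.6,0.6,0.6,1,1,1,1]}}

```text
time_s: 45.35
position: [0.4314, -0.1841, 0.0644]
tcp_rot: [[-0.219, 0.976, 0.001], [0.976, 0.219, -0.001], [-0.001, 0.0, -1.0]]
force: [0.3, -0.2, 4.0]
opening: 0.157
grasp_force: 30.0
```

{"name": "jog_arm", "arguments": {"delta_pos": [[0,0,1],[0,0,2.5],[0,0,5],[0,0,9],[0,0,13],[3,4,13.5],[6,9,13.5],[9,13,13.5],[10.5,16.4,13.5],[10.5,16.4,13.5],[10.5,16.4,11],[10.5,16.4,10]], "turn": [0,0,0,0,-5,-12,-18,-21.6,-21.6,-21.6,-21.6,-21.6], "grip": [1,1,1,1,1,1,1,1,1,1,1,1]}}

```text
time_s: 46.85
position: [0.5347, -0.0203, 0.1631]
tcp_rot: [[0.156, 0.988, -0.003], [0.988, -0.156, 0.0], [-0.0, -0.003, -1.0]]
force: [-1.4, 0.4, -1.4]
opening: 0.15
grasp_force: 30.0
```

```bash
python3 - <<'E'
from h import *
s=read_state();print(s["position"],s["force"],s["opening"],np.degrees(np.arctan2(s["tcp_rot"][1,0],s["tcp_rot"][0,0])))
E
```

```text
[ 0.53465633 -0.02026586  0.1630853 ] [-1.41535067  0.36723885 -1.40243633] 0.15034798399469682 81.00986081116649
```

{"name": "jog_arm", "arguments": {"delta_pos": [[0,0,-1],[0,0,-2],[0,0,-2.6],[0,0,-3],[0,0,-3.3],[0,0,-3.6],[0,0,-3.6]], "turn": [0,0,0,0,0,0,0], "grip": [1,1,1,1,1,1,1]}}

```text
time_s: 47.72
position: [0.5364, -0.0199, 0.128]
tcp_rot: [[0.156, 0.988, 0.0], [0.988, -0.156, -0.0], [-0.0, 0.0, -1.0]]
force: [0.9, 0.6, -1.2]
opening: 0.153
grasp_force: 30.0
```

{"name": "jog_arm", "arguments": {"delta_pos": [[0,0,-0.2],[0,0,-0.4],[0,0,-0.6],[0,0,-0.8],[0,0,-0.8],[0,0,-0.8]], "turn": [0,0,0,0,0,0], "grip": [1,1,1,1,1,1]}}

```text
time_s: 48.48
position: [0.5362, -0.0199, 0.12]
tcp_rot: [[0.156, 0.988, 0.0], [0.988, -0.156, 0.0], [0.0, 0.0, -1.0]]
force: [1.1, -0.6, -1.6]
opening: 0.154
grasp_force: 30.0
```

Inserted without force. Now I turn it back clockwise.

{"name": "jog_arm", "arguments": {"delta_pos": [[0,0,0],[0,0,0],[0,0,0],[0,0,0],[0,0,0],[0,0,0],[0,0,0],[0,0,0],[0,0,0],[0,0,0],[0,0,0],[0,0,0]], "turn": [-8,-16,-24,-32,-40,-48,-56,-64,-72,-80,-86,-86], "grip": [1,1,1,1,1,1,1,1,1,1,1,1]}}

```text
time_s: 49.98
position: [0.5362, -0.02, 0.1202]
tcp_rot: [[0.996, -0.085, 0.0], [-0.085, -0.996, -0.0], [0.0, 0.0, -1.0]]
force: [0.7, -0.8, 0.5]
opening: 0.153
grasp_force: 30.0
```

```bash
python3 - <<'E'
from h import *
s=read_state();print(s["position"],s["force"],s["moment"],s["opening"],np.degrees(np.arctan2(s["tcp_rot"][1,0],s["tcp_rot"][0,0])))
E
```

```text
[ 0.53619379 -0.01997765  0.12018085] [ 0.69419423 -0.76076126  0.5215883 ] [-0.12074841 -0.05015975  0.07475627] 0.15319197648892816 -4.876658034611226
```

{"name": "jog_arm", "arguments": {"delta_pos": [[0,0,0],[0,0,0],[0,0,0]], "turn": [-3,-5,-5], "grip": [1,1,1]}}

```text
time_s: 50.35
position: [0.5362, -0.02, 0.1201]
tcp_rot: [[0.985, -0.172, 0.0], [-0.172, -0.985, -0.0], [0.0, 0.0, -1.0]]
force: [-0.5, -1.0, 0.3]
opening: 0.145
grasp_force: 30.0
```

```bash
python3 - <<'E'
from h import *
s=read_state();print(s["position"],s["force"],s["moment"],s["opening"],np.degrees(np.arctan2(s["tcp_rot"][1,0],s["tcp_rot"][0,0])))
E
```

```text
[ 0.53622574 -0.01995951  0.12013953] [-0.4753171  -1.03335496  0.28432418] [-0.06427711 -0.0385561   0.01510264] 0.1445503360661909 -9.897539230202161
```

{"name": "jog_arm", "arguments": {"delta_pos": [[0,0,0],[0,0,0],[0,0,0]], "turn": [-3,-5,-5], "grip": [1,1,1]}}

```text
time_s: 50.72
position: [0.5362, -0.02, 0.1201]
tcp_rot: [[0.966, -0.257, 0.0], [-0.257, -0.966, -0.0], [0.0, 0.0, -1.0]]
force: [-0.1, -0.5, 0.6]
opening: 0.151
grasp_force: 30.0
```

```bash
python3 - <<'E'
from h import *
s=read_state();print(s["position"],s["force"],s["moment"],s["opening"],np.degrees(np.arctan2(s["tcp_rot"][1,0],s["tcp_rot"][0,0])))
E
```

```text
[ 0.53622923 -0.01996565  0.12012035] [-0.05491829 -0.47949898  0.57327339] [-0.11160425 -0.05146631  0.09148892] 0.15094313142615953 -14.903942056339336
```

{"name": "jog_arm", "arguments": {"delta_pos": [[0,0,0],[0,0,0],[0,0,1],[0,0,3],[0,0,6],[-4,0,6.3],[-7,0,6.3],[-7,0,6.3],[-7,0,6.3],[-7,0,6.3]], "turn": [6,10,10,10,10,14,18.6,18.6,18.6,18.6], "grip": [1,1,1,1,1,1,1,1,1,1]}}

```text
time_s: 51.98
position: [0.4676, -0.0202, 0.1833]
tcp_rot: [[0.998, 0.063, 0.002], [0.063, -0.998, -0.0], [0.002, 0.0, -1.0]]
force: [-1.2, -0.9, -0.7]
opening: 0.152
grasp_force: 30.0
```

```bash
python3 - <<'E'
from h import *
import pickle
s=read_state();print(s["position"],s["force"],s["opening"],np.degrees(np.arctan2(s["tcp_rot"][1,0],s["tcp_rot"][0,0])))
c=capture("wrist");pickle.dump(c,open("w11.pkl","wb"))
d=capture("side");pickle.dump(d,open("s11.pkl","wb"))
for f in ("w3","w4","w11"):
    c=pickle.load(open(f+".pkl","rb")); b=proj(c,[[.5365,-.0195,.0715]])[0]; x,y=b.round().astype(int)
    S=6; R=cv2.resize(c["color"][y-18:y+19,x-18:x+19],None,fx=S,fy=S,interpolation=cv2.INTER_CUBIC)
    h=cv2.cvtColor(R,cv2.COLOR_BGR2HSV); gold=cv2.inRange(h,(15,110,30),(35,255,255))
    hull=cv2.convexHull(max(cv2.findContours(cv2.morphologyEx(gold,cv2.MORPH_CLOSE,np.ones((15,15))),0,1)[0],key=cv2.contourArea))
    (cx,cy),r=cv2.minEnclosingCircle(hull)
    yy,xx=np.mgrid[:R.shape[0],:R.shape[1]]; rr=np.hypot(xx-cx,yy-cy)
    m=((rr<.98*r)&(rr>.55*r)&(h[:,:,1]<100)&(h[:,:,2]>110)).astype(np.uint8)
    n,l,st,ce=cv2.connectedComponentsWithStats(m)
    for i in range(1,n):
        if st[i,4]>15:
            P=on(c,[(x-18+ (ce[i][0]-2.5)/S,y-18+(ce[i][1]-2.5)/S),(x-18+(cx-2.5)/S,y-18+(cy-2.5)/S)],.0715); v=P[0]-P[1]
            print(f,st[i,4],r/S,P[1].round(4),"dot dir deg",np.degrees(np.arctan2(v[1],v[0])).round(1),"rad mm",1000*np.hypot(*v[:2]).round(4))
E
```

```text
[ 0.46761208 -0.02016487  0.18328222] [-1.19464048 -0.91004009 -0.72796742] 0.15224866064420803 3.600450702527032
w3 240 11.897233327229818 [ 0.5363 -0.0195  0.0715] dot dir deg -172.9 rad mm 9.0
w4 99 11.344374338785807 [ 0.5363 -0.0193  0.0715] dot dir deg -99.3 rad mm 9.1
w11 259 11.902984619140625 [ 0.5364 -0.0195  0.0715] dot dir deg -177.1 rad mm 9.1
```

The dot points at -177° and the box is at 3.6°, so the lock is fully shut. The key goes back to its stand.

{"name": "jog_arm", "arguments": {"delta_pos": [[-1,-5,0],[-2,-10,0],[-3.5,-15,0],[-3.5,-16.45,0],[-3.5,-16.45,-3],[-3.5,-16.45,-6.5],[-3.5,-16.45,-8.5],[-3.5,-16.45,-9.3],[-3.5,-16.45,-10],[-3.5,-16.45,-10.5],[-3.5,-16.45,-10.5]], "turn": [5,9,9,9,9,9,9,9,9,9,9], "grip": [1,1,1,1,1,1,1,1,1,1,1]}}

```text
time_s: 53.45
position: [0.4314, -0.1844, 0.0782]
tcp_rot: [[0.976, 0.219, 0.0], [0.219, -0.976, -0.0], [0.0, 0.0, -1.0]]
force: [-0.7, -0.0, -0.8]
opening: 0.148
grasp_force: 30.0
```

{"name": "jog_arm", "arguments": {"delta_pos": [[0,0,-0.5],[0,0,-1],[0,0,-1.35],[0,0,-1.35],[0,0,-1.35]], "turn": [0,0,0,0,0], "grip": [1,1,1,1,1]}}

```text
time_s: 54.08
position: [0.4313, -0.1845, 0.0645]
tcp_rot: [[0.976, 0.219, 0.0], [0.219, -0.976, -0.0], [0.0, 0.0, -1.0]]
force: [-0.2, -0.6, -0.3]
opening: 0.152
grasp_force: 30.0
```

{"name": "jog_arm", "arguments": {"delta_pos": [[0,0,0],[0,0,0],[0,0,0],[0,0,0],[0,0,3],[0,0,7],[0,0,11],[-3,2,14],[-6.5,4,14],[-6.5,4,14],[-6.5,4,14]], "turn": [0,0,0,0,0,0,0,0,0,0,0], "grip": [0.6,0.6,0.6,0.6,0.6,0.6,0.6,0.6,0.6,0.6,0.6]}}

```text
time_s: 55.45
position: [0.3668, -0.1449, 0.2048]
tcp_rot: [[0.976, 0.219, 0.001], [0.219, -0.976, -0.001], [0.001, 0.001, -1.0]]
force: [1.1, -0.6, -0.1]
opening: 0.403
grasp_force: 0.0
```

```bash
python3 - <<'E'
from h import *
import pickle
s=read_state();print(s["position"],s["force"],s["opening"])
c=capture("wrist");d=capture("side");t=capture("top")
s0=pickle.load(open("side.pkl","rb"));t0=pickle.load(open("top.pkl","rb"))
# key in side view: dark pixels near handle vs start
for k in (s0,d):
    g=cv2.cvtColor(k["color"],cv2.COLOR_BGR2GRAY)[195:240,290:325]; m=(g<50); print("side dark",m.sum(),np.argwhere(m).mean(0)+[195,290])
x,y=proj(c,[[.4314,-.1845,.08]])[0];print(x,y)
x=int(round(x));y=int(round(y));g=cv2.cvtColor(c["color"],cv2.COLOR_BGR2HSV)[y-35:y+36,x-25:x+26,2]
for r in range(0,71,4): print(''.join('+' if v<90 else 'o' if v<185 else '.' for v in g[r]))
h=cv2.cvtColor(c["color"],cv2.COLOR_BGR2HSV)
m=cv2.inRange(h,(50,150,50),(75,255,255));_,l,st,ce=cv2.connectedComponentsWithStats(m)
for i in range(1,len(st)):
    if st[i,4]>200: print(st[i],on(c,ce[i],.038).round(4))
a=cv2.absdiff(d["color"],s0["color"])[185:240,205:275].max(2);print("lid",(a>40).mean())
for nm,u in (("oiler",(211,146)),):
    a=cv2.absdiff(t["color"],t0["color"])[136:158,200:222].max(2);print(nm,(a>40).mean())
E
```

```text
[ 0.36684105 -0.14490286  0.20482918] [ 1.08291755 -0.60945588 -0.14628726] 0.4031655772149969
side dark 301 [220.13621262 307.76744186]
side dark 371 [220.23989218 310.22371968]
311.26634041193364 128.93985404547087
...................................................
...................................................
ooo...............o++ooooooooo+o...................
oo................o++ooooooooo+o...................
oooooooooooooooo.oo++ooooooooooo...................
++++++++++oooooooo+++oooooooo++ooooo...............
+++++++++++++oooo++++oooooooo++ooooo............ooo
++++++++++oooooooo+++oooooooo++oooo............ooo.
++++++++++ooooooo++++oooooooo++oo.o...........oo...
++++++++++ooooooo+++o........oooooo..........oo....
+++++++++++++oooo++++o......o+ooooo........ooo...o.
++++++++++ooooooo++++ooooooo++oooo......o+ooo..oooo
ooo........oooooo++++ooooooo++o.........+oo...o++oo
oo..............o++++ooooooo+o..........oo...ooooo.
................o++++ooooooo+o.........oo..........
................o++++ooooooo+o........o............
................oo++++oooooo+o.....ooo.............
..................................ooo..............
[372 148  32  31 783] [[ 0.4136 -0.2897  0.038 ]]
[213 177  23  16 295] [[ 0.3466 -0.1095  0.038 ]]
lid 0.00025974025974025974
oiler 0.0
```

```bash
python3 -c "
from rig import *
print(hand_in())"
```

```text
the job is handed in; nothing more can be done
None
```

The job is handed in at about 55 s: both red-sealed inserts are in the shut, locked box, the one green-sealed insert present is in a nest, and the key is back upright in its stand; `hand_in()` returned no verdict.

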